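# Fit the feed tube to the nut mill

## Task

Fit the steel feed tube to the nut mill: slide it down over the mill's upright stub with its window in line with the spring button, and press it down until the button pops out through the window. Then swing the cam lever on the mill a quarter turn clockwise, all the way to its stop, so that its nose runs over the tube's tab and draws the tube down tight. Do not push or knock over the other things on the counter.

Things in the scene. Friction and masses are not known exactly. Their poses are not given: they have to be found in the camera images.
- tube_mid (a point): Loose steel feed tube, standing upright (z up): 130 mm tall, outside diameter 47, bore 41 mm, open at both ends, 0.15 to 0.23 kg. This point is on its axis, 65 mm above its lower end; +x to its window, +y to its tab. Its foot is a flange 60 mm in diameter, 6 mm thick. Grip it across its diameter about 100 mm above its lower end.
- tube_window (a point): Centre, on the tube's outer wall, of the one rectangular window cut through it on its +x side: 16 mm wide, 23 mm high (28 to 51 mm above the tube's lower end).
- tube_tab (a point): Outer end, at half thickness, of the flat tab (14 mm wide, 6 mm thick) on the tube's foot flange, along the tube's +y, 48 mm from its axis: seen from above, a quarter turn anticlockwise from the window.
- seat (a point): White nut mill, fixed, 180 x 260 mm, deck 50 mm high. This point is on the axis of its upright stub, 60 mm above the counter, level with the top of the free black gasket ring on which the tube's lower end lands. z up, +x to the spring button, +y to the cam pivot. The fitted tube has its window towards this +x and its tab towards this +y, within about 0.15 rad.
- stub_top (a point): Top of the stub, on its axis, 64 mm above the seat point. The stub is a steel cylinder 39 mm in diameter; its top 14 mm is a cone that narrows to 20 mm.
- gasket (a joint): How far the sprung gasket is pressed down, m (0 free, at most 0.008; 2.4 N at 0, 0.8 N more per mm). Pressing the tube to about 0.0055 lets the button snap out; this takes about 8 to 15 N in all. Let go, the tube rises to about 0.002, held by the button; clamped by the cam on its tab side it lies at 0.003 to 0.005.
- button (a joint): How far the spring button is pushed into the stub, m: 0 = fully out (6.5 mm proud of the stub), about 0.0055 while the tube's wall slides over it; it snaps back to 0 in the window. It is 8 mm wide; its flat catch edge is 26 mm above the seat point, and above that a ramp up to 46 mm lets a tube coming down push it in.
- cam (a joint): Cam lever's angle about its upright pivot, rad: 0 = open, grows clockwise seen from above, 1.57 = closed, at its stop. It stays where it is left; drawing the tube down takes up to about 5 N at the knob. Open, its handle points along the mill's -x and its nose along +x; closed, the handle points along +y, away from the stub, and the nose lies over the tube's tab.
- cam_knob (a point): Upright black knob at the end of the cam lever's handle, 22 mm in diameter. This point is on its axis, 95 mm above the counter, 75 mm from the pivot axis, 15 mm below its top and 19 mm above the top of the 14 mm wide lever arm.
- cam_pivot (a point): Point on the cam lever's upright pivot axis, level with the knob's point, 66 mm from the stub's axis along the mill's +y.
- jar_mid (a point): Bystander: centre of an amber glass jar with a steel cap, 72 mm in diameter, 120 mm high, standing.
- tin_mid (a point): Bystander: centre of a steel tin with a paper band, 68 mm in diameter, 100 mm high, standing.
- cup_mid (a point): Bystander: centre of a white cup, 76 mm across, 75 mm high, standing.
- bowl_mid (a point): Bystander: centre of a blue bowl, 150 mm across, 70 mm high, standing to the left of the mill.
There are look-alikes about, which are no part of the job. What is shaped like the part that bears tube_mid but turquoise is not meant.

How it is judged (in metres and radians):
On the way, in this order (a step that is already met when the one before it is completed fails the run):
1. the tube is on the stub, pressed down on the gasket, with the button snapped out through its window, before the cam is turned (horizontal distance between tube_mid and seat below 0.006 m and z of tube_mid in the frame of seat below 0.0645 m and angle between tube_mid's own z axis and vertical below 0.1 rad and angle between the x axis of tube_mid and the x axis of seat, either way round below 0.4 rad and value of joint button below 0.002 m and value of joint cam below 0.6 rad), for 0.2 s.
2. the cam lever is turned to its stop (value of joint cam above 1.42 rad), for 0.2 s.
At the end, for the whole second after the job is handed in: The tube is upright (0.1 rad) on the stub (axes within 6 mm), the button out through its window (within 2 mm; 0.4 rad), the cam lever at rest within 0.15 rad of its closed stop, its nose holding the tab down: mid-thickness of the tab's end over 0.5 mm below the seat point (about 2 when clamped) (horizontal distance between tube_mid and seat below 0.006 m and z of tube_tab in the frame of seat below -0.0005 m and angle between tube_mid's own z axis and vertical below 0.1 rad and angle between the x axis of tube_mid and the x axis of seat, either way round below 0.4 rad and value of joint button below 0.002 m and value of joint cam above 1.42 rad and velocity of joint cam below 0.05 rad/s); the robot touches nothing.
It fails at once if a bystander is pushed more than 30 mm or tipped (distance of any of jar_mid, tin_mid, cup_mid, bowl_mid from where it was at the start of the episode above 0.03 m or angle between any of jar_mid, tin_mid, cup_mid, bowl_mid's own z axis and vertical above 0.5 rad).
It also fails if it takes over 58 s, if anything falls off the work surface, if the arm or the gripper's body presses on something with over 40 N, if the wrist force passes 120 N, or if a joint passes its speed limit or range.

## Robot

A 6-joint arm with a two-finger parallel gripper is mounted at the origin on the work surface. World frame = base frame: x ahead of the robot, y to its left, z up, the work surface at z = 0. Lengths are in mm, angles in degrees, forces in N, time in s.
With the tool pointing down it reaches from about 300 to 850 mm from the base axis. Payload 4.2 kg.
Tool frame: the origin (TCP) lies on the centre line of the jaws, within the pads' length; the fingertips stand 14 mm ahead of it and the grasp point (between the pads) lies 5 mm behind it; z points along the fingers, y is the line along which they close (so a half turn about z gives the same grasp; the last joint's range is limited). The gripper opens to 91 mm and grips with 3 to 60 N. Pads are 32 mm wide; open, the fingers measure 118 mm over their backs; the gripper's body (76 mm by 178 mm) begins 60 mm behind the grasp point.
Start: joints at [62.968, 18.312, 89.639, -0, 72.044, -1.146], TCP at [251.042, 517.322, 203.576] pointing down, gripper open.
Joint ranges: [-177.97, 177.97], [-48.28, 115.42], [12.27, 149.76], [-77.06, 257.06], [2.81, 150.46], [-146.56, 146.56]. Speed limits (degrees/s): [147.25, 147.25, 180, 180, 180, 180].

## Interface

Orientations are given as [roll, pitch, yaw] about the fixed x, y, z axes, in that order (R = Rz(yaw) Ry(pitch) Rx(roll)).
In Python, from workcell import env gives the robot as it stands.
- The arm moves only by the tool arm_command, never from a script. Its argument "motion" is a list of rows, each an object with "offset": the shift along the tool's x, y, z in m, a list of three; "spin": the turn about the tool's z in rad. In form: [{"offset": [tx, ty, tz], "spin": spin}, ...]. A call has 1 to 5 rows; each row shifts and turns the commanded pose from where the row before left it, along the tool's axes as they then stand; what a row does not reach is not made up. A row lasts 1/8 s, in which the tool goes at most 62.5 mm and 10.7 degrees, less where a joint would pass 70% of its speed; a pose out of reach is approached as far as the arm can. A call with a gripper value outside its range is refused whole. "jaw" is the finger opening in m, from 0 to 0.0912, set as the call begins (left out, the last holds). The fingers move at their own pace and stop on an object; "newtons" is the grip in N (left out, the last holds). Time passes only in rows, so rows that do not move let the fingers close. It gives the time, the measured TCP pose, the force, the opening and the grip force at its end, in the units of the state.
- env.state(): the state, without advancing time (a new reading comes with each control period).
- env.grab_frame(name): name is "scene" or "top"; returns (picture, depth): 400x640x3 uint8, blue, green, red; 400x640 float32, mm along the optical axis (not along the pixel's ray), 0 where there is no reading.
- env.camera_model(name): a dict with "fx", "fy", "cx", "cy" (pixels), "eye" and "rotation" of the camera in the world. Camera axes: x right, y down, z forward; pixel columns grow to the right and rows downward; lengths in mm; the calibration is good to about 2 mm. A picture is of the moment at which its call begins. camera_model takes no time and is no camera call.
- env.job_done(): hands the job in; it is judged then, once.
Trained networks look in the newest picture that a camera, given by its name, has taken for a name from the list of things; names that differ only in an ending like _2 or _b are one class to them, and where a whole thing is asked for, a point or a joint stands for the part that bears it (a point fixed in the world has none). Each returns a list of dicts, best first, with "score" (0 to 1); they miss things now and then, are a little off and sometimes report something else, mostly with a low value. They report only what shows in the picture. A call takes as long as a camera call. They do not tell look-alikes from the thing itself.
- env.boxes_of(camera, target): "bbox" ([left, top, right, bottom] in pixels, round what is visible of it).
- env.pinpoint(camera, target): "location" ([column, row] in pixels: a listed point, or the origin of a listed thing).
The state is a dict: "time_s": time; "qpos": joint angles; "qvel": joint speeds; "effort": joint torques, N m; "ee_pos": TCP position; "ee_rot": TCP orientation; "force": force on the tool from outside, world axes, zero at the start; "torque": the same for the moment, N m; "gripper_width": finger opening in mm; "gripper_force": force on a finger pad.
Only numpy, scipy, OpenCV 4.12 (cv2) and the standard library are available. Lean on these libraries where they do the work, as an engineer would, in place of code of your own. Each camera call takes 0.05 s, during which the arm holds its last target. There are 200 camera calls.

## Working session

There is one attempt and no reset: what is moved stays moved. The work goes in short steps, Python scripts to look and compute and a tool call to move; the robot and the scene stay as the last step left them, time stands still between calls to the robot, and variables do not carry over. Pictures are saved under pics/ and viewed, at most 10 in all, crops included, and the job is handed in when it is done.

Besides the shell and the picture viewer there is one more tool, called after "Emit:" as name(argument=value, ...), one argument or row to a line, values as JSON. arm_command: Moves the arm, as the interface text tells. Its arguments: {"type":"object","properties":{"motion":{"type":"array"},"jaw":{"type":"number"},"newtons":{"type":"number"}},"required":["motion"]}

```bash
mkdir -p pics; ls; cat > h.py <<'E'
import numpy as np, cv2
from workcell import env
def proj(cam,P):
    m=env.camera_model(cam);R=np.array(m['rotation']);c=R.T@(np.array(P,float)-np.array(m['eye']))
    return c[0]/c[2]*m['fx']+m['cx'],c[1]/c[2]*m['fy']+m['cy']
def ray(cam,px):
    m=env.camera_model(cam);R=np.array(m['rotation'])
    return np.array(m['eye'],float),R@np.array([(px[0]-m['cx'])/m['fx'],(px[1]-m['cy'])/m['fy'],1])
def atz(cam,px,z):
    e,d=ray(cam,px);return e+d*(z-e[2])/d[2]
def pts(cam,depth):
    m=env.camera_model(cam);R=np.array(m['rotation']);v,u=np.mgrid[:400,:640]
    c=np.stack([(u-m['cx'])/m['fx']*depth,(v-m['cy'])/m['fy']*depth,depth],-1)
    return c@R.T+np.array(m['eye'])
E
python3 - <<'E'
from h import *
for c in ['scene','top']:
    p,d=env.grab_frame(c);cv2.imwrite(f'pics/{c}0.png',p);np.save(f'pics/{c}0.npy',d)
    m=env.camera_model(c);print(c,{k:np.round(v,3).tolist() for k,v in m.items()})
    for t in ['tube_mid','tube_window','tube_tab','seat','stub_top','cam_knob','cam_pivot','jar_mid','tin_mid','cup_mid','bowl_mid']:
        print(t,[(np.round(r['location']).tolist(),round(r['score'],2)) for r in env.pinpoint(c,t)][:4])
print(env.state())
E
```

```text
pics
scene {'fx': 487.075, 'fy': 487.075, 'cx': 328.237, 'cy': 197.726, 'eye': [1137.247, -976.346, 1224.652], 'rotation': [-134.322, 0.745, 32.395]}
tube_mid [([298.0, 207.0], 0.91), ([319.0, 255.0], 0.86), ([211.0, 276.0], 0.81), ([237.0, 311.0], 0.69)]
tube_window [([221.0, 287.0], 0.92), ([229.0, 326.0], 0.71), ([301.0, 204.0], 0.63), ([330.0, 264.0], 0.62)]
tube_tab [([288.0, 213.0], 0.91), ([329.0, 256.0], 0.69), ([225.0, 281.0], 0.67), ([255.0, 328.0], 0.66)]
seat [([360.0, 213.0], 0.62)]
stub_top [([361.0, 205.0], 0.79), ([332.0, 265.0], 0.15)]
cam_knob [([360.0, 189.0], 0.77)]
cam_pivot [([375.0, 198.0], 0.61)]
jar_mid [([286.0, 228.0], 0.94)]
tin_mid [([258.0, 283.0], 0.72)]
cup_mid [([310.0, 292.0], 0.89)]
bowl_mid [([389.0, 147.0], 0.87)]
top {'fx': 466.638, 'fy': 466.638, 'cx': 322.756, 'cy': 199.886, 'eye': [275.39, -46.384, 1515.624], 'rotation': [-170.792, -0.372, -89.253]}
tube_mid [([448.0, 242.0], 0.95), ([372.0, 169.0], 0.84), ([462.0, 201.0], 0.61), ([325.0, 224.0], 0.59)]
tube_window [([445.0, 239.0], 0.71), ([320.0, 227.0], 0.61), ([470.0, 199.0], 0.59), ([177.
[... 460 characters left out ...]
 ([427.0, 207.0], 0.19)]
{'time_s': 1.2, 'qpos': array([ 6.29694798e+01,  1.83112851e+01,  8.96392799e+01,  1.08220084e-03,
        7.20433327e+01, -1.14522532e+00]), 'qvel': array([-0.12309442,  0.08421692, -0.02348045, -0.05246028,  0.04707032,
       -0.0292528 ]), 'effort': array([-7.40597679e-04, -4.12364781e+01, -2.32227784e+01,  7.29915057e-02,
        3.80245980e-02,  7.06924737e-06]), 'ee_pos': array([251.02413326, 517.33267199, 203.58019595]), 'ee_rot': array([ 1.79993878e+02, -9.07351736e-04,  1.54114372e+02]), 'force': array([ 0.69010632,  1.02032683, -0.33513035]), 'torque': array([ 0.00636015,  0.01542234, -0.04868553]), 'gripper_force': 0.0, 'gripper_width': 91.07351353130518}
```

```bash
python3 - <<'E'
import re
s=open('h.py').read().replace("np.array(m['rotation'])","Rm(m)")
s=s.replace("def proj","from scipy.spatial.transform import Rotation as Ro\ndef Rm(m): return Ro.from_euler('xyz',m['rotation'],degrees=True).as_matrix()\ndef proj",1)
open('h.py','w').write(s)
import cv2
a=cv2.imread('pics/scene0.png')[140:365,180:480];cv2.imwrite('pics/s1.png',cv2.resize(a,None,fx=2.6,fy=2.6,interpolation=2))
a=cv2.imread('pics/top0.png')[120:290,250:500];cv2.imwrite('pics/t1.png',cv2.resize(a,None,fx=3.2,fy=3.2,interpolation=2)) 
from h import *
d=np.load('pics/top0.npy');P=pts('top',d)
for n,px in dict(t1=(448,242),t2=(372,169),t3=(462,201),t4=(325,224),stub=(309,161),knob=(278,178),piv=(284,157)).items():
    print(n,P[px[1],px[0]].round())
E
```

```text
t1 [ 378. -425.  133.]
t2 [ 628. -216.   -0.]
t3 [ 506. -478.  110.]
t4 [441. -61.   4.]
stub [623.  -9. 118.]
knob [571.  86. 104.]
piv [645.  72.  76.]
```

View pics/s1.png

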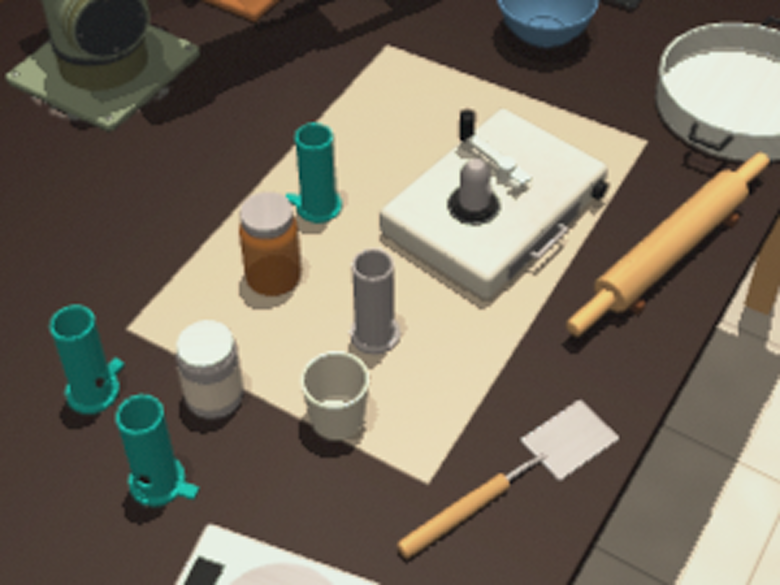

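View pics/t1.png

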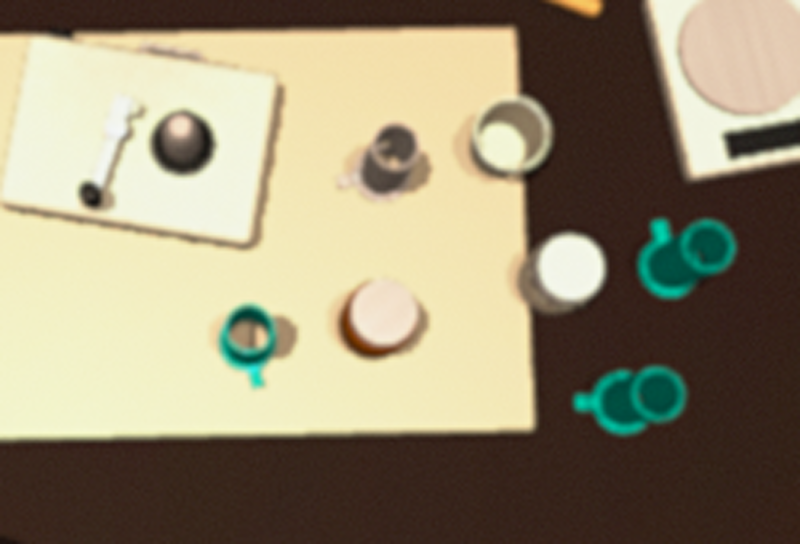

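```bash
cat >> h.py <<'E'
from scipy.optimize import least_squares
def cloud(c):
    p,d=env.grab_frame(c);P=pts(c,d);P[d==0]=np.nan;return p,P
def circ(Q,r,x0):
    f=least_squares(lambda c:np.hypot(Q[:,0]-c[0],Q[:,1]-c[1])-r,x0,loss='soft_l1',f_scale=2)
    return f.x,np.std(f.fun)
def sel(P,c,rad,z0,z1):
    Q=P.reshape(-1,3);Q=Q[~np.isnan(Q[:,0])]
    return Q[(np.hypot(Q[:,0]-c[0],Q[:,1]-c[1])<rad)&(Q[:,2]>z0)&(Q[:,2]<z1)]
E
python3 - <<'E'
from h import *
rim=atz('top',(372.8,166),130);print('tube rim top',rim.round(1),'tab net top',atz('top',(354,176),3).round(1), atz('scene',(329,256),3).round(1),'tab seen',atz('top',(358.4,176.6),3).round(1))
print('scene tube mid',atz('scene',(319,255),65).round(1))
print('stubtop',atz('top',(309,161),124).round(1),atz('scene',(361,205),124).round(1))
print('knob',atz('top',(278,178),95).round(1),atz('scene',(360,189),95).round(1))
print('pivot',atz('top',(284,157),95).round(1),atz('scene',(375,198),95).round(1))
for c in ['scene','top']:
    P=pts(c,np.load(f'pics/{c}0.npy'))
    for n,x0,z0,z1,r in [('tube',rim,15,132,23.5),('stub',[622,-8],66,108,19.5),('knob',[572,88],80,112,11)]:
        Q=sel(P,x0,r+18,z0,z1);print(c,n,len(Q),Q[:,2].max() if len(Q) else 0,circ(Q,r,x0[:2]) if len(Q)>5 else '', np.median(Q,0).round() if len(Q) else '')
    for z0,z1 in[(40,56)]: print('deck',np.median(sel(P,[622,-8],100,z0,z1),0))
    # tab
    Q=sel(P,rim,60,3.5,9);a=Q[np.hypot(*(Q[:,:2]-rim[:2]).T)>33];print('tab pts',len(a),a.mean(0) if len(a) else '')
# upright deck rectangle
P=pts('top',np.load('pics/top0.npy'));Q=sel(P,[622,30],230,44,56)
print('deck rect',len(Q),cv2.minAreaRect(Q[:,:2].astype(np.float32)))
E
```

```text
tube rim top [ 606.8 -203.5  130. ] tab net top [ 602.3 -155.5    3. ] [ 598.6 -152.5    3. ] tab seen [ 600.5 -170.1    3. ]
scene tube mid [ 598. -207.   65.]
stubtop [621.1  -8.8 124. ] [627.8  -5.6 124. ]
knob [572.7  87.3  95. ] [573.8  84.5  95. ]
pivot [640.   70.4  95. ] [637.7  72.7  95. ]
scene tube 505 131.98567055471608 (array([ 611.34252626, -201.73597935]), np.float64(1.7301285010603018)) [ 618. -215.   91.]
scene stub 126 107.91864325271854 (array([629.01891331,   4.78922708]), np.float64(3.3150915412088424)) [638. -10.  87.]
scene knob 56 111.89295215329139 (array([567.0910783 ,  92.46465936]), np.float64(5.008227443343947)) [572.  85.  99.]
deck [639.86931721 -24.82555216  52.05325203]
tab pts 218 [ 611.52634864 -207.84962937    5.56211055]
top tube 267 131.80341903251178 (array([ 610.04594754, -203.31970432]), np.float64(0.9383672089030862)) [ 609. -204.   85.]
top stub 49 107.98217342895646 (array([629.09252502,   1.6603309 ]), np.float64(2.464878098811678)) [613.  -2.  85.]
top knob 46 111.82407672506633 (array([568.24922497,  88.4776241 ]), np.float64(4.6399157246778975)) [566.  86. 106.]
deck [617.68927417 -12.19933126  49.85696785]
tab pts 155 [ 601.07190304 -199.8344916     5.61132005]
deck rect 3815 ((655.205322265625, -11.417236328125), (383.2283935546875, 358.2703552246094), 57.06940460205078)
```

```bash
python3 - <<'E'
from h import *
def rect(c,z,x0,x1,y0,y1,s):  # image: up=+x, left=+y ; s px/mm
    im=cv2.imread(f'pics/{c}0.png');H,W=int((x1-x0)*s),int((y1-y0)*s)
    v,u=np.mgrid[:H,:W];X=x1-v/s;Y=y1-u/s
    m=env.camera_model(c);R=Rm(m);p=(np.stack([X,Y,0*X+z],-1)-np.array(m['eye']))@R
    mx=p[...,0]/p[...,2]*m['fx']+m['cx'];my=p[...,1]/p[...,2]*m['fy']+m['cy']
    return cv2.remap(im,mx.astype(np.float32),my.astype(np.float32),cv2.INTER_CUBIC)
A=[]
for c in ['top','scene']:
    # gasket: dark on z=60
    r=rect(c,60,580,680,-50,60,4);g=r.max(2)
    m=(g<75).astype(np.uint8);n,l,st,ce=cv2.connectedComponentsWithStats(m)
    i=1+np.argmax(st[1:,4]);ct=cv2.findContours((l==i).astype(np.uint8),0,2)[0][0]
    (a,b),rad=cv2.minEnclosingCircle(ct);print(c,'gasket',680-b/4,60-a/4,rad/4,st[i])
    # deck: bright on z=50
    r=rect(c,50,450,800,-200,200,2);
    A.append(rect(c,50,500,760,-150,150,1.33*1.33).copy())
cv2.imwrite('pics/r.png',np.hstack([a[:,:] for a in A])[:,:] if 0 else cv2.resize(np.hstack(A),(800,int(800*A[0].shape[0]/(2*A[0].shape[1])))))
E
```

```text
top gasket 625.5224761962891 -0.0035552978515625 28.64186668395996 [  128   132   227   199 17745]
scene gasket 629.9605140686035 -2.7952957153320312 31.874921798706055 [  136    77   243   245 26566]
```

View pics/r.png

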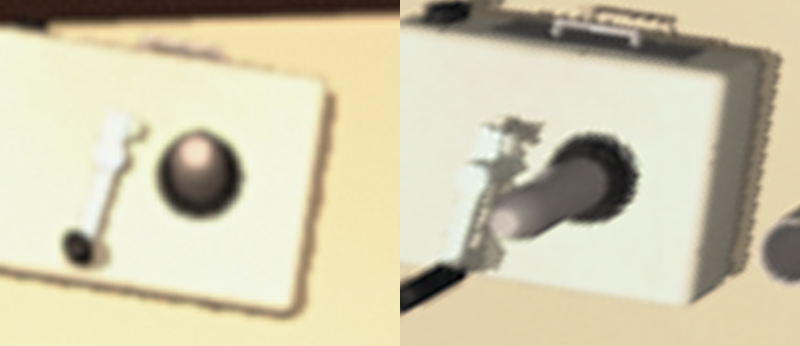

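```bash
cat >> h.py <<'E'
def rows(x,y,z,yaw,step=45,from_=None):
    s=env.state() if from_ is None else None
    p=np.array(s['ee_pos']) if s else np.array(from_[:3],float);a=s['ee_rot'][2] if s else from_[3]
    d=np.array([x,y,z])-p;da=(yaw-a+180)%360-180
    n=max(int(np.ceil(np.linalg.norm(d)/step)),int(np.ceil(abs(da)/9.5)),1)
    print(n,'rows d',d.round(1),'dyaw',round(da,1))
    for i in range(n):
        t=np.radians(a+da*i/n);e=d/n/1000
        print([round(e[0]*np.cos(t)+e[1]*np.sin(t),4),round(e[0]*np.sin(t)-e[1]*np.cos(t),4),round(-e[2],4)],round(-np.radians(da/n),4))
E
python3 -c "
from h import *
rows(610,-203,200,100,55)"
```

```text
15 rows d [ 359.  -720.3   -3.6] dyaw -54.1
[np.float64(-0.0425), np.float64(-0.0328), np.float64(0.0002)] 0.063
[np.float64(-0.0445), np.float64(-0.03), np.float64(0.0002)] 0.063
[np.float64(-0.0463), np.float64(-0.0272), np.float64(0.0002)] 0.063
[np.float64(-0.0479), np.float64(-0.0242), np.float64(0.0002)] 0.063
[np.float64(-0.0493), np.float64(-0.0211), np.float64(0.0002)] 0.063
[np.float64(-0.0506), np.float64(-0.018), np.float64(0.0002)] 0.063
[np.float64(-0.0516), np.float64(-0.0148), np.float64(0.0002)] 0.063
[np.float64(-0.0524), np.float64(-0.0115), np.float64(0.0002)] 0.063
[np.float64(-0.053), np.float64(-0.0082), np.float64(0.0002)] 0.063
[np.float64(-0.0534), np.float64(-0.0048), np.float64(0.0002)] 0.063
[np.float64(-0.0536), np.float64(-0.0015), np.float64(0.0002)] 0.063
[np.float64(-0.0536), np.float64(0.0019), np.float64(0.0002)] 0.063
[np.float64(-0.0534), np.float64(0.0053), np.float64(0.0002)] 0.063
[np.float64(-0.053), np.float64(0.0086), np.float64(0.0002)] 0.063
[np.float64(-0.0523), np.float64(0.012), np.float64(0.0002)] 0.063
```

Emit:
arm_command(
  motion=[
    {"offset": [-0.043,-0.033,0],"spin": 0.063},
    {"offset": [-0.045,-0.03,0],"spin": 0.063},
    {"offset": [-0.046,-0.027,0],"spin": 0.063},
    {"offset": [-0.048,-0.024,0],"spin": 0.063},
    {"offset": [-0.049,-0.021,0],"spin": 0.063},
  ],
  jaw=0.0912,
)

```text
time_s: 1.82
ee_pos: [372.1, 275.7, 203.8]
ee_rot: [179.9, 0.0, 136.0]
force: [0.2, 0.6, -0.4]
gripper_width: 91.4
gripper_force: 0.0
```

Emit:
arm_command(
  motion=[
    {"offset": [-0.051,-0.018,0],"spin": 0.063},
    {"offset": [-0.052,-0.015,0],"spin": 0.063},
    {"offset": [-0.052,-0.012,0],"spin": 0.063},
    {"offset": [-0.053,-0.008,0],"spin": 0.063},
    {"offset": [-0.053,-0.005,0],"spin": 0.063},
  ],
)

```text
time_s: 2.45
ee_pos: [491.2, 35.0, 203.8]
ee_rot: [179.9, 0.0, 117.9]
force: [1.0, 0.7, 0.7]
gripper_width: 91.1
gripper_force: 0.0
```

Emit:
arm_command(
  motion=[
    {"offset": [-0.054,-0.002,0],"spin": 0.063},
    {"offset": [-0.054,0.002,0],"spin": 0.063},
    {"offset": [-0.053,0.005,0],"spin": 0.063},
    {"offset": [-0.053,0.009,0],"spin": 0.063},
    {"offset": [-0.04,0.012,0],"spin": 0.063},
  ],
)

```text
time_s: 3.08
ee_pos: [607.7, -194.3, 203.4]
ee_rot: [180.0, 0.0, 99.8]
force: [-0.4, 0.4, -0.2]
gripper_width: 91.1
gripper_force: 0.0
```

Emit:
arm_command(
  motion=[
    {"offset": [0,0,0],"spin": 0},
  ],
)

```text
time_s: 3.2
ee_pos: [607.9, -194.7, 202.6]
ee_rot: [-180.0, 0.0, 99.8]
force: [-1.5, 0.5, -0.5]
gripper_width: 91.4
gripper_force: 0.0
```

```bash
python3 -c "
from h import *
rows(609.5,-203,200,100,55)"
```

```text
1 rows d [ 1.6 -8.3 -2.6] dyaw 0.2
[np.float64(-0.0085), np.float64(0.0001), np.float64(0.0026)] -0.0036
```

Emit:
arm_command(
  motion=[
    {"offset": [-0.008,0,0.03],"spin": 0},
    {"offset": [0,0,0.03],"spin": 0},
    {"offset": [0,0,0.03],"spin": 0},
    {"offset": [0,0,0.0175],"spin": 0},
    {"offset": [0,0,0],"spin": 0},
  ],
)

```text
time_s: 3.82
ee_pos: [607.6, -199.1, 95.1]
ee_rot: [-179.9, -0.1, 100.0]
force: [-0.1, -0.2, 0.5]
gripper_width: 91.0
gripper_force: 0.0
```

```bash
python3 - <<'E'
from h import *
print(env.state()['ee_pos'],env.state()['force'])
for c in ['top','scene']:
    p,P=cloud(c)
    a=p[130:200,330:415] if c=='top' else p[210:290,270:370]
    cv2.imwrite(f'pics/n{c}.png',cv2.resize(a,(400,340),interpolation=2))
cv2.imwrite('pics/n.png',np.hstack([cv2.imread('pics/ntop.png'),cv2.imread('pics/nscene.png')]))
E
```

```text
[ 607.59897187 -199.12698287   95.05967168] [-0.09764407 -0.17613285  0.50946334]
```

View pics/n.png

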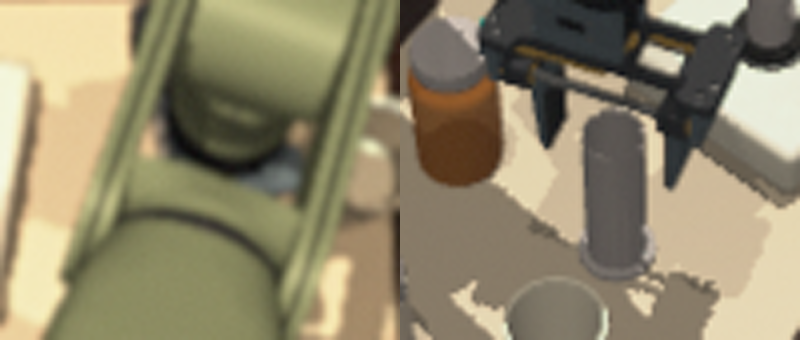

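Emit:
arm_command(
  motion=[
    {"offset": [-0.003,0,0],"spin": 0},
    {"offset": [0,0,0],"spin": 0},
  ],
)

```text
time_s: 4.18
ee_pos: [609.6, -203.4, 97.0]
ee_rot: [179.9, 0.1, 100.0]
force: [0.2, 0.5, -0.3]
gripper_width: 91.3
gripper_force: 0.0
```

Emit:
arm_command(
  motion=[
    {"offset": [0,0,0],"spin": 0},
    {"offset": [0,0,0],"spin": 0},
    {"offset": [0,0,0],"spin": 0},
    {"offset": [0,0,0],"spin": 0},
    {"offset": [0,0,0],"spin": 0},
  ],
  jaw=0.03,
  newtons=25,
)

```text
time_s: 4.8
ee_pos: [609.1, -202.9, 96.0]
ee_rot: [180.0, -0.0, 100.0]
force: [0.2, 0.3, -0.8]
gripper_width: 47.1
gripper_force: 25.0
```

Emit:
arm_command(
  motion=[
    {"offset": [0,0,-0.005],"spin": 0},
    {"offset": [0,0,-0.03],"spin": 0},
    {"offset": [0,0,-0.04],"spin": 0},
    {"offset": [0,0,-0.04],"spin": 0},
    {"offset": [0,0,-0.04],"spin": 0},
  ],
)

```text
time_s: 5.42
ee_pos: [608.6, -202.8, 252.3]
ee_rot: [-180.0, -0.0, 100.0]
force: [0.5, -1.0, -1.7]
gripper_width: 46.6
gripper_force: 25.0
```

```bash
python3 - <<'E'
from h import *
s=env.state();print(s['ee_pos'],s['ee_rot'],s['force'],s['gripper_width'],s['gripper_force'])
p,P=cloud('scene')
e=np.array(s['ee_pos'])
for z0,z1 in [(e[2]-85,e[2]-55),(e[2]-55,e[2]-30)]:
    Q=sel(P,e,40,z0,z1);print(len(Q),circ(Q,23.5,e[:2]))
for t in ['tube_tab','tube_window','tube_mid']:
    print(t,[(r['location'],round(r['score'],2)) for r in env.pinpoint('scene',t)], [np.round(proj('scene',e+[0,0,-30]),0)])
a=p[60:320,200:460];cv2.imwrite('pics/lift.png',cv2.resize(a,(590,590),interpolation=2))
E
```

```text
[ 608.63419201 -202.84849767  252.34696483] [-1.79981741e+02 -1.18918066e-02  9.99695476e+01] [ 0.53989451 -1.03850593 -1.71779492] 46.598375994958765 24.99390641693026
129 (array([ 610.02333099, -201.93455151]), np.float64(2.1403018532824323))
91 (array([ 609.70883445, -201.9360499 ]), np.float64(1.5146596265200576))
tube_tab [([226.7, 280.4], 0.97), ([288.7, 212.8], 0.93), ([255.3, 329.7], 0.89), ([327.2, 222.1], 0.68)] [array([322., 220.])]
tube_window [([230.9, 324.7], 0.96), ([305.4, 206.5], 0.9), ([328.2, 230.7], 0.74), ([222.1, 287.6], 0.73)] [array([322., 220.])]
tube_mid [([239.8, 313.6], 0.73), ([317.3, 219.1], 0.69), ([211.5, 276.9], 0.6), ([301.3, 205.5], 0.56)] [array([322., 220.])]
```

View pics/lift.png

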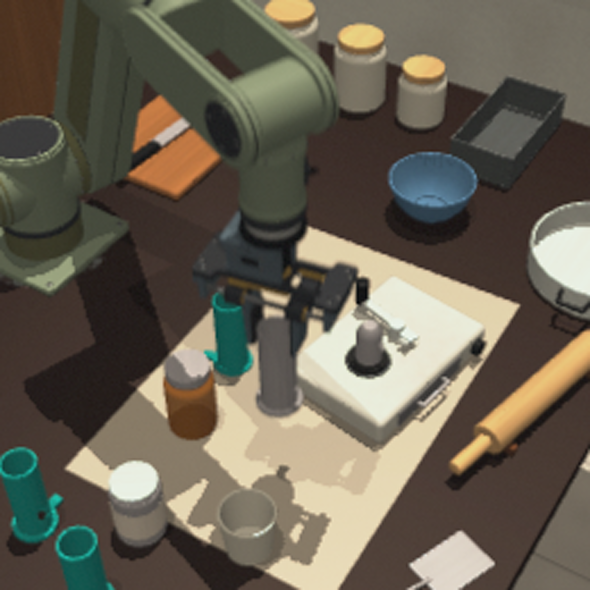

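```bash
python3 - <<'E'
from h import *
exec("""
def rect(c,z,x0,x1,y0,y1,s):
    im=cv2.imread(f'pics/{c}0.png');H,W=int((x1-x0)*s),int((y1-y0)*s)
    v,u=np.mgrid[:H,:W];X=x1-v/s;Y=y1-u/s
    m=env.camera_model(c);R=Rm(m);p=(np.stack([X,Y,0*X+z],-1)-np.array(m['eye']))@R
    return cv2.remap(im,(p[...,0]/p[...,2]*m['fx']+m['cx']).astype(np.float32),(p[...,1]/p[...,2]*m['fy']+m['cy']).astype(np.float32),cv2.INTER_CUBIC)
""")
o=[]
for c in ['top','scene']:
    r=rect(c,50,480,780,-130,220,2);g=cv2.GaussianBlur(cv2.cvtColor(r,6),(5,5),0)
    L=cv2.createLineSegmentDetector().detect(g)[0][:,0]
    for l in L:
        n=np.hypot(l[2]-l[0],l[3]-l[1])
        if n>90:
            a=np.degrees(np.arctan2(-(l[2]-l[0]),-(l[3]-l[1])));a=(a+45)%90-45
            print(c,round(n/2),'ends',(780-l[1]/2).round(),(220-l[0]/2).round(),(780-l[3]/2).round(),(220-l[2]/2).round(),'yaw',a.round(1))
    o.append(r)
cv2.imwrite('pics/r2.png',cv2.resize(np.hstack(o)[:, :],(800,343)))
E
```

```text
top 77 ends 741.0 143.0 739.0 220.0 yaw 1.1
top 241 ends 749.0 -129.0 742.0 112.0 yaw 1.7
top 247 ends 565.0 179.0 527.0 -65.0 yaw -8.9
top 60 ends 519.0 -70.0 527.0 -11.0 yaw -7.7
top 171 ends 531.0 8.0 557.0 177.0 yaw -8.8
top 163 ends 531.0 -69.0 692.0 -93.0 yaw -8.8
top 48 ends 626.0 59.0 580.0 73.0 yaw -17.7
top 105 ends 688.0 -103.0 585.0 -86.0 yaw -9.2
top 59 ends 713.0 -17.0 721.0 41.0 yaw -8.5
scene 48 ends 545.0 110.0 522.0 152.0 yaw 28.6
scene 349 ends 777.0 -129.0 767.0 220.0 yaw 1.6
scene 47 ends 542.0 160.0 564.0 119.0 yaw 27.7
scene 50 ends 740.0 27.0 732.0 -21.0 yaw -9.3
scene 63 ends 757.0 7.0 748.0 -55.0 yaw -8.5
scene 48 ends 568.0 105.0 614.0 92.0 yaw -16.6
scene 177 ends 705.0 -92.0 733.0 83.0 yaw -9.1
scene 170 ends 532.0 -67.0 700.0 -94.0 yaw -8.9
```

View pics/r2.png

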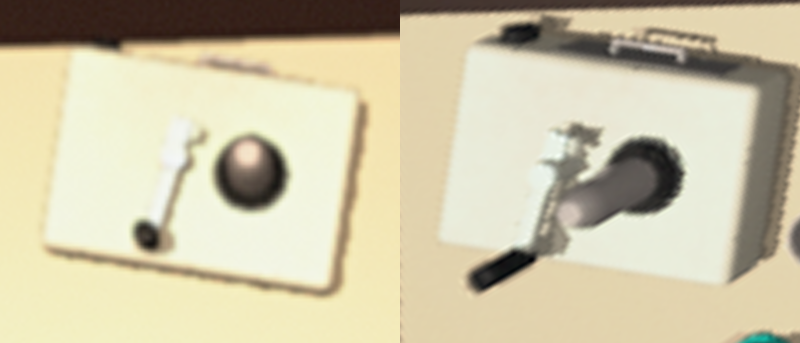

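```bash
python3 -c "
from h import *
rows(627.5,0.7,250,80,45)"
```

```text
5 rows d [ 18.7 203.6  -1. ] dyaw -20.0
[np.float64(0.0395), np.float64(0.0107), np.float64(0.0002)] 0.0697
[np.float64(0.0401), np.float64(0.008), np.float64(0.0002)] 0.0697
[np.float64(0.0406), np.float64(0.0051), np.float64(0.0002)] 0.0697
[np.float64(0.0408), np.float64(0.0023), np.float64(0.0002)] 0.0697
[np.float64(0.0409), np.float64(-0.0005), np.float64(0.0002)] 0.0697
```

Emit:
arm_command(
  motion=[
    {"offset": [0.0395,0.0107,0],"spin": 0.07},
    {"offset": [0.04,0.008,0],"spin": 0.07},
    {"offset": [0.0405,0.005,0],"spin": 0.07},
    {"offset": [0.041,0.0023,0],"spin": 0.07},
    {"offset": [0.041,-0.0005,0],"spin": 0.07},
  ],
)

```text
time_s: 6.25
ee_pos: [626.5, 2.1, 248.3]
ee_rot: [-179.7, 0.0, 79.8]
force: [1.3, 1.0, -1.4]
gripper_width: 47.5
gripper_force: 25.0
```

Emit:
arm_command(
  motion=[
    {"offset": [0,0,0],"spin": 0},
    {"offset": [0,0,0],"spin": 0},
  ],
)

```text
time_s: 6.5
ee_pos: [627.0, 0.4, 249.2]
ee_rot: [-179.8, 0.1, 80.0]
force: [-0.1, 0.1, -3.0]
gripper_width: 46.6
gripper_force: 25.0
```

```bash
python3 - <<'E'
from h import *
s=env.state();e=s['ee_pos'];print(e,s['ee_rot'],s['force'])
p,P=cloud('scene')
Q=sel(P,e,40,e[2]-85,e[2]-30);print(len(Q),circ(Q,23.5,e[:2]))
Q=sel(P,e,40,68,108);print('stub',len(Q),circ(Q,19.5,e[:2]))
# stub silhouette: axis tip px
for t in ['tube_tab','tube_window','stub_top','seat','cam_knob','cam_pivot']:
    print(t,[(r['location'],round(r['score'],2)) for r in env.pinpoint('scene',t)])
a=p[110:250,280:470];cv2.imwrite('pics/over.png',cv2.resize(a,(760,560),interpolation=2))
print('pred tube foot',proj('scene',e-[0,0,96]),'stub top pred',proj('scene',[e[0],e[1],124]),'seat',proj('scene',[e[0],e[1],60]))
E
```

```text
[6.26951883e+02 4.22323827e-01 2.49224647e+02] [-1.79818526e+02  6.82629278e-02  7.99541095e+01] [-0.10986332  0.11203616 -2.99098159]
199 (array([628.46779849,   1.40818615]), np.float64(2.500430677997044))
stub 111 (array([629.20488782,   5.07726099]), np.float64(2.7823458937157666))
tube_tab [([253.3, 330.4], 0.95), ([371.7, 186.3], 0.69), ([225.8, 281.5], 0.65), ([289.0, 214.3], 0.57)]
tube_window [([220.9, 286.4], 0.94), ([233.8, 324.5], 0.79), ([305.7, 207.8], 0.69)]
stub_top [([360.0, 202.1], 0.57)]
seat [([360.7, 216.7], 0.89)]
cam_knob []
cam_pivot [([371.2, 200.3], 0.91), ([362.5, 181.5], 0.16)]
pred tube foot (np.float64(362.0176681217625), np.float64(197.20067315517522)) stub top pred (np.float64(361.6929131448783), np.float64(203.7613828697685)) seat (np.float64(361.01069901036084), np.float64(217.54349313241516))
```

View pics/over.png

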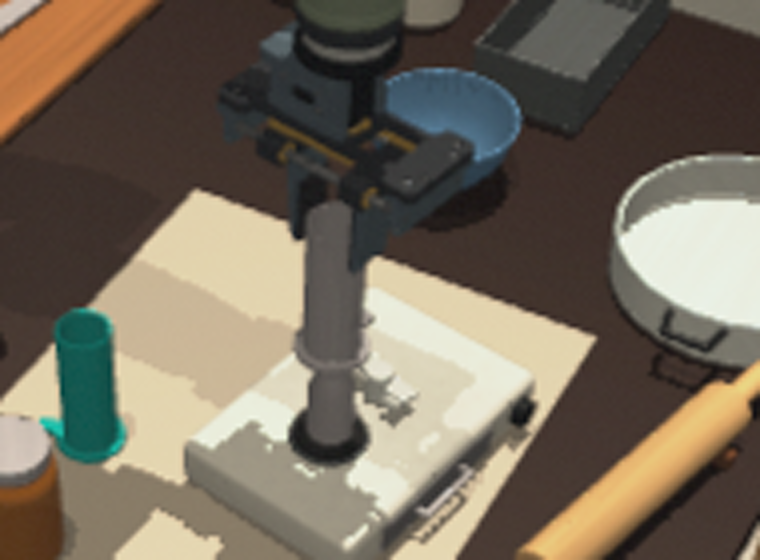

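```bash
python3 -c "
from h import *
e=np.array([628.4,1.4]);t=atz('scene',(371.7,186.3),156);print(t,np.degrees(np.arctan2(t[1]-e[1],t[0]-e[0]))-90)
t=atz('scene',(371.3,190),156);print(t,np.degrees(np.arctan2(t[1]-e[1],t[0]-e[0]))-90)"
```

```text
[629.96387821  57.85421688 156.        ] -1.5867851193260805
[637.20528142  42.00827094 156.        ] -12.234317148724088
```

Emit:
arm_command(
  motion=[
    {"offset": [0,0,0.01],"spin": 0},
    {"offset": [0,0,0.01],"spin": 0},
    {"offset": [0,0,0.01],"spin": 0},
    {"offset": [0,0,0.005],"spin": 0},
    {"offset": [0,0,0],"spin": 0},
  ],
)

```text
time_s: 7.48
ee_pos: [627.5, 0.9, 215.4]
ee_rot: [-179.9, 0.0, 79.9]
force: [-0.6, -0.6, -1.0]
gripper_width: 46.7
gripper_force: 25.0
```

Emit:
arm_command(
  motion=[
    {"offset": [0,0,0.004],"spin": 0},
    {"offset": [0,0,0.004],"spin": 0},
    {"offset": [0,0,0],"spin": 0},
  ],
)

```text
time_s: 7.85
ee_pos: [627.5, 0.8, 207.7]
ee_rot: [-180.0, 0.0, 79.9]
force: [0.4, -0.4, -1.0]
gripper_width: 46.8
gripper_force: 25.0
```

Emit:
arm_command(
  motion=[
    {"offset": [0,0,0.003],"spin": 0},
    {"offset": [0,0,0.003],"spin": 0},
    {"offset": [0,0,0],"spin": 0},
  ],
)

```text
time_s: 8.22
ee_pos: [627.5, 1.0, 201.6]
ee_rot: [-179.9, -0.0, 79.9]
force: [-0.3, 1.0, -1.8]
gripper_width: 47.2
gripper_force: 25.0
```

Emit:
arm_command(
  motion=[
    {"offset": [0,0,0.003],"spin": 0},
    {"offset": [0,0,0.003],"spin": 0},
    {"offset": [0,0,0],"spin": 0},
  ],
)

```text
time_s: 8.6
ee_pos: [627.5, 0.9, 195.6]
ee_rot: [-180.0, -0.0, 79.9]
force: [-1.1, 1.2, -2.3]
gripper_width: 46.7
gripper_force: 25.0
```

Emit:
arm_command(
  motion=[
    {"offset": [0,0,0.004],"spin": 0},
    {"offset": [0,0,0.004],"spin": 0},
    {"offset": [0,0,0],"spin": 0},
  ],
)

```text
time_s: 8.98
ee_pos: [627.9, 0.9, 188.2]
ee_rot: [180.0, -0.0, 79.9]
force: [-0.5, 1.0, 1.7]
gripper_width: 47.3
gripper_force: 25.0
```

Emit:
arm_command(
  motion=[
    {"offset": [0,0,0.005],"spin": 0},
    {"offset": [0,0,0.005],"spin": 0},
    {"offset": [0,0,0],"spin": 0},
  ],
)

```text
time_s: 9.35
ee_pos: [627.8, 0.9, 177.5]
ee_rot: [-180.0, -0.0, 79.9]
force: [0.0, 1.5, 0.1]
gripper_width: 47.3
gripper_force: 25.0
```

Emit:
arm_command(
  motion=[
    {"offset": [0,0,0.005],"spin": 0},
    {"offset": [0,0,0.005],"spin": 0},
    {"offset": [0,0,0],"spin": 0},
  ],
)

```text
time_s: 9.72
ee_pos: [627.8, 0.9, 167.1]
ee_rot: [-180.0, -0.0, 79.9]
force: [1.1, 1.7, -0.8]
gripper_width: 46.9
gripper_force: 25.0
```

Emit:
arm_command(
  motion=[
    {"offset": [0,0,0.005],"spin": 0},
    {"offset": [0,0,0.005],"spin": 0},
    {"offset": [0,0,0],"spin": 0},
  ],
  newtons=45,
)

```text
time_s: 10.1
ee_pos: [627.7, 1.0, 157.2]
ee_rot: [-180.0, -0.0, 79.9]
force: [0.4, 1.8, -0.8]
gripper_width: 46.5
gripper_force: 45.0
```

Emit:
arm_command(
  motion=[
    {"offset": [0,0,0.002],"spin": 0},
    {"offset": [0,0,0.002],"spin": 0},
    {"offset": [0,0,0],"spin": 0},
  ],
)

```text
time_s: 10.48
ee_pos: [627.9, 1.1, 154.6]
ee_rot: [180.0, -0.0, 79.9]
force: [-0.8, 3.2, 4.7]
gripper_width: 46.5
gripper_force: 45.0
```

Emit:
arm_command(
  motion=[
    {"offset": [0,0,0.001],"spin": 0},
    {"offset": [0,0,0.001],"spin": 0},
    {"offset": [0,0,0],"spin": 0},
  ],
)

```text
time_s: 10.85
ee_pos: [627.8, 1.0, 152.1]
ee_rot: [180.0, -0.0, 79.9]
force: [-0.4, 3.6, 4.2]
gripper_width: 46.6
gripper_force: 45.0
```

Emit:
arm_command(
  motion=[
    {"offset": [0,0,0.001],"spin": 0},
    {"offset": [0,0,0],"spin": 0},
  ],
)

```text
time_s: 11.1
ee_pos: [627.8, 1.0, 151.3]
ee_rot: [180.0, -0.0, 79.9]
force: [-0.4, 4.0, 5.6]
gripper_width: 46.7
gripper_force: 45.0
```

Emit:
arm_command(
  motion=[
    {"offset": [0,0,0.001],"spin": 0},
    {"offset": [0,0,0],"spin": 0},
  ],
)

```text
time_s: 11.35
ee_pos: [627.8, 1.1, 150.4]
ee_rot: [180.0, -0.0, 79.9]
force: [-1.1, 4.1, 5.0]
gripper_width: 47.0
gripper_force: 45.0
```

Emit:
arm_command(
  motion=[
    {"offset": [0,0,0.001],"spin": 0},
    {"offset": [0,0,0],"spin": 0},
  ],
)

```text
time_s: 11.6
ee_pos: [627.9, 1.1, 149.6]
ee_rot: [180.0, -0.0, 79.9]
force: [-1.5, 3.9, 6.3]
gripper_width: 46.6
gripper_force: 45.0
```

Emit:
arm_command(
  motion=[
    {"offset": [0,0,0.001],"spin": 0},
    {"offset": [0,0,0],"spin": 0},
  ],
)

```text
time_s: 11.85
ee_pos: [627.9, 1.1, 148.7]
ee_rot: [180.0, -0.0, 79.9]
force: [-1.4, 5.2, 6.4]
gripper_width: 46.5
gripper_force: 45.0
```

Emit:
arm_command(
  motion=[
    {"offset": [0,0,0.001],"spin": 0},
    {"offset": [0,0,0],"spin": 0},
  ],
)

```text
time_s: 12.1
ee_pos: [627.9, 1.2, 148.0]
ee_rot: [180.0, -0.1, 79.9]
force: [-0.6, 4.7, 7.9]
gripper_width: 46.8
gripper_force: 45.0
```

```bash
python3 - <<'E'
from h import *
s=env.state();e=s['ee_pos'];print(e,s['force'],s['torque'])
p,d=env.grab_frame('scene')
for t in ['tube_tab','tube_window','button','cam_pivot']:
    print(t,[(r['location'],round(r['score'],2)) for r in env.pinpoint('scene',t)])
a=p[150:250,300:430];cv2.imwrite('pics/press.png',cv2.resize(a,(780,600),interpolation=2))
E
```

```text
[627.90778601   1.15980902 147.97539709] [-0.57339636  4.70674808  7.88671591] [0.91661759 0.49308673 0.0022666 ]
tube_tab [([373.8, 208.5], 0.9), ([288.7, 211.9], 0.86), ([254.1, 329.0], 0.73), ([361.3, 201.9], 0.73), ([225.8, 279.1], 0.66), ([356.7, 205.7], 0.2)]
tube_window [([232.0, 323.2], 0.93), ([306.1, 207.9], 0.92), ([223.5, 288.1], 0.9), ([367.0, 217.8], 0.6)]Traceback (most recent call last):
  File "<stdin>", line 5, in <module>
ValueError: it knows: bowl_mid, cam_knob, cam_pivot, cup_mid, jar_mid, seat, stub_top, tin_mid, tube_mid, tube_tab, tube_window
```

```bash
python3 - <<'E'
from h import *
e=np.array([629,2]);t=atz('scene',(373.8,208.5),56);print(t,np.degrees(np.arctan2(t[1]-e[1],t[0]-e[0]))-90)
p,d=env.grab_frame('scene')
w=atz('scene',(367,217.8),92);print(w)
for yaw in (-20,-9,0): 
    c,s_=np.cos(np.radians(yaw)),np.sin(np.radians(yaw));print(yaw,'tab',np.round(proj('scene',[e[0]-48*s_,e[1]+48*c,56]),1),'win',np.round(proj('scene',[e[0]+23.5*c,e[1]+23.5*s_,93]),1))
a=p[150:250,300:430];cv2.imwrite('pics/press.png',cv2.resize(a,(780,600),interpolation=2))
E
```

```text
[641.03110394  62.50707935  56.        ] -11.245898710378242
[657.76521498 -17.36860167  92.        ]
-20 tab [372.7 211.8] win [366.9 214.6]
-9 tab [370.7 210.4] win [367.9 213.9]
0 tab [368.8 209.4] win [368.5 213.2]
```

View pics/press.png

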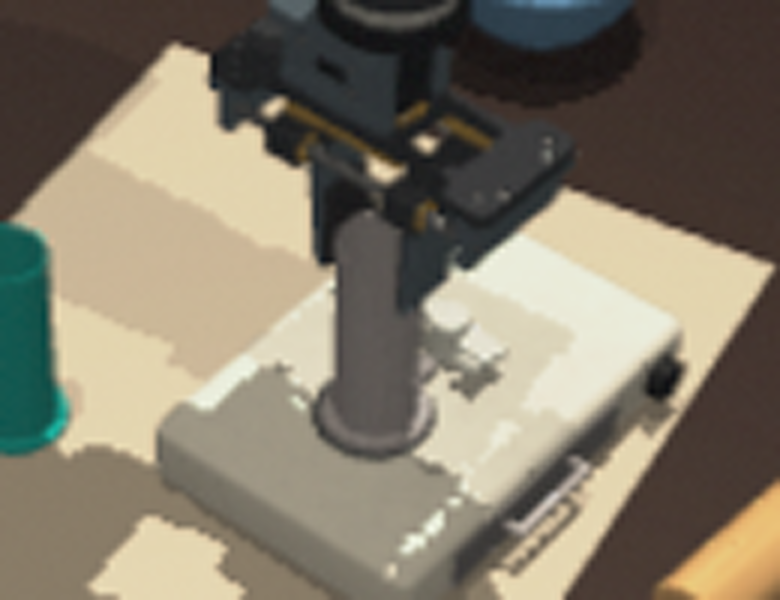

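Emit:
arm_command(
  motion=[
    {"offset": [0,0,0.001],"spin": 0},
    {"offset": [0,0,0],"spin": 0},
  ],
)

```text
time_s: 12.55
ee_pos: [628.0, 1.3, 147.9]
ee_rot: [179.9, -0.1, 79.9]
force: [-2.8, 4.7, 12.0]
gripper_width: 46.8
gripper_force: 45.0
```

Emit:
arm_command(
  motion=[
    {"offset": [0,0,0.001],"spin": 0},
    {"offset": [0,0,0],"spin": 0},
  ],
)

```text
time_s: 12.8
ee_pos: [628.1, 1.5, 147.8]
ee_rot: [179.9, -0.1, 79.9]
force: [-2.9, 5.4, 15.1]
gripper_width: 46.9
gripper_force: 45.0
```

Emit:
arm_command(
  motion=[
    {"offset": [0,0,-0.003],"spin": 0},
    {"offset": [0,0,-0.003],"spin": 0},
    {"offset": [0,0,0],"spin": 0},
  ],
)

```text
time_s: 13.18
ee_pos: [627.8, 1.0, 151.4]
ee_rot: [180.0, -0.0, 79.9]
force: [-0.2, 3.7, 6.2]
gripper_width: 46.5
gripper_force: 45.0
```

Emit:
arm_command(
  motion=[
    {"offset": [0,0,-0.002],"spin": 0},
    {"offset": [0,0,0],"spin": 0},
  ],
)

```text
time_s: 13.42
ee_pos: [627.8, 0.9, 152.8]
ee_rot: [-180.0, -0.0, 79.9]
force: [-0.5, 3.8, 3.1]
gripper_width: 47.1
gripper_force: 45.0
```

Emit:
arm_command(
  motion=[
    {"offset": [0,0,-0.001],"spin": 0},
    {"offset": [0,0,0],"spin": 0},
  ],
)

```text
time_s: 13.68
ee_pos: [627.7, 0.9, 153.6]
ee_rot: [-180.0, -0.0, 79.9]
force: [0.3, 3.9, 1.1]
gripper_width: 46.7
gripper_force: 45.0
```

Emit:
arm_command(
  motion=[
    {"offset": [0,0,-0.0015],"spin": 0},
    {"offset": [0,0,0],"spin": 0},
  ],
)

```text
time_s: 13.92
ee_pos: [627.6, 0.7, 154.1]
ee_rot: [-179.9, 0.0, 79.9]
force: [3.0, 3.2, -8.3]
gripper_width: 46.4
gripper_force: 45.0
```

Emit:
arm_command(
  motion=[
    {"offset": [0,0,-0.0015],"spin": 0},
    {"offset": [0,0,0],"spin": 0},
  ],
)

```text
time_s: 14.18
ee_pos: [626.9, 0.7, 154.4]
ee_rot: [-179.8, 0.0, 79.9]
force: [3.6, 3.0, -13.8]
gripper_width: 46.8
gripper_force: 45.0
```

Emit:
arm_command(
  motion=[
    {"offset": [0,0,0.003],"spin": 0},
    {"offset": [0,0,0],"spin": 0},
  ],
)

```text
time_s: 14.42
ee_pos: [627.1, 0.8, 154.0]
ee_rot: [-179.9, 0.0, 79.9]
force: [0.3, 2.5, -4.0]
gripper_width: 47.0
gripper_force: 45.0
```

Emit:
arm_command(
  motion=[
    {"offset": [0,0,0],"spin": 0},
    {"offset": [0,0,0],"spin": 0},
    {"offset": [0,0,0],"spin": 0},
    {"offset": [0,0,0],"spin": 0},
  ],
  jaw=0.075,
)

```text
time_s: 14.92
ee_pos: [627.8, 0.5, 154.4]
ee_rot: [180.0, 0.0, 79.9]
force: [0.2, 0.2, -0.6]
gripper_width: 75.0
gripper_force: 0.0
```

Emit:
arm_command(
  motion=[
    {"offset": [0,0,-0.02],"spin": 0},
    {"offset": [0,0,-0.03],"spin": 0},
    {"offset": [0,0,-0.03],"spin": 0},
    {"offset": [0,0,0],"spin": 0},
  ],
)

```text
time_s: 15.42
ee_pos: [629.1, 0.7, 236.8]
ee_rot: [179.7, -0.0, 79.9]
force: [-0.7, 0.1, -0.6]
gripper_width: 74.9
gripper_force: 0.0
```

```bash
python3 - <<'E'
from h import *
p,P=cloud('scene');Q=sel(P,[629,2],40,75,170);print(len(Q),circ(Q,23.5,[629,2]),np.nanmax(sel(P,[629,2],25,100,200)[:,2]))
for t in ['tube_tab','tube_window','cam_knob','cam_pivot']:
    print(t,[(r['location'],round(r['score'],2)) for r in env.pinpoint('scene',t)])
for n,z in (('knob',95),('knobtop',110)):
  print(n)
s=env.state();print(s['ee_pos'],s['ee_rot'],s['qpos'])
a=p[130:250,300:450];cv2.imwrite('pics/rel.png',cv2.resize(a,(750,600),interpolation=2))
E
```

```text
343 (array([629.06667384,   3.85296798]), np.float64(2.252755824335987)) 194.5678021095755
tube_tab [([288.7, 214.5], 0.94), ([225.8, 278.4], 0.82), ([371.9, 206.5], 0.75), ([255.4, 329.8], 0.59)]
tube_window [([369.2, 215.0], 0.97), ([304.3, 209.0], 0.79), ([231.9, 323.8], 0.69), ([260.6, 280.7], 0.37)]
cam_knob [([362.3, 203.3], 0.68)]
cam_pivot [([360.5, 201.7], 0.73), ([373.2, 198.7], 0.67), ([310.1, 293.5], 0.15)]
knob
knobtop
[626.94417314   0.7668744  232.43072258] [-1.79834758e+02  2.70908191e-02  7.99169568e+01] [-9.80611612e-01  2.23086969e+01  7.94019686e+01 -6.20858757e-04
  7.84567815e+01  9.10259575e+00]
```

View pics/rel.png

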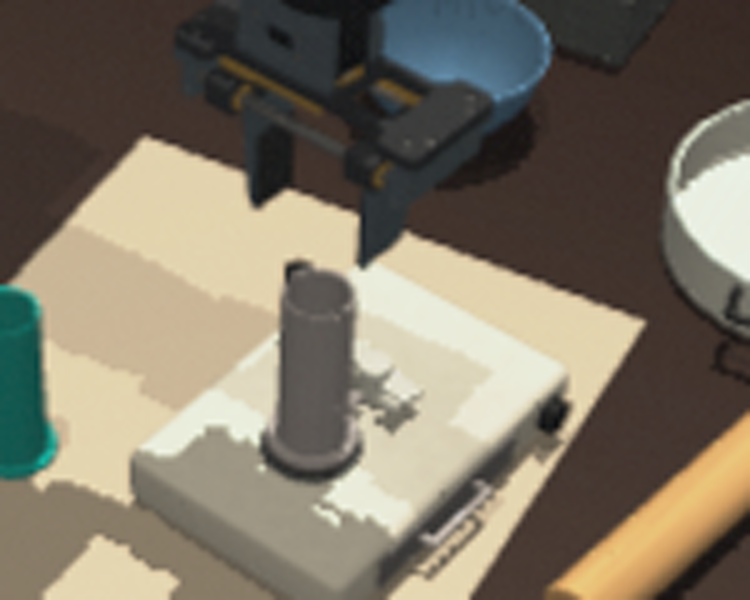

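```bash
python3 -c "
from h import *
rows(566.5,88.5,210,163,45)"
```

```text
9 rows d [-60.4  87.7 -22.4] dyaw 83.1
[np.float64(0.0084), np.float64(-0.0083), np.float64(0.0025)] -0.1611
[np.float64(0.0096), np.float64(-0.0069), np.float64(0.0025)] -0.1611
[np.float64(0.0106), np.float64(-0.0052), np.float64(0.0025)] -0.1611
[np.float64(0.0113), np.float64(-0.0035), np.float64(0.0025)] -0.1611
[np.float64(0.0117), np.float64(-0.0016), np.float64(0.0025)] -0.1611
[np.float64(0.0118), np.float64(0.0003), np.float64(0.0025)] -0.1611
[np.float64(0.0116), np.float64(0.0022), np.float64(0.0025)] -0.1611
[np.float64(0.0111), np.float64(0.004), np.float64(0.0025)] -0.1611
[np.float64(0.0103), np.float64(0.0058), np.float64(0.0025)] -0.1611
```

Emit:
arm_command(
  motion=[
    {"offset": [0.0084,-0.0083,0],"spin": -0.161},
    {"offset": [0.0096,-0.0069,0],"spin": -0.161},
    {"offset": [0.0106,-0.0052,0],"spin": -0.161},
    {"offset": [0.0113,-0.0035,0],"spin": -0.161},
    {"offset": [0.0117,-0.0016,0],"spin": -0.161},
  ],
  jaw=0.05,
  newtons=10,
)

```text
time_s: 16.3
ee_pos: [593.4, 49.7, 232.8]
ee_rot: [-179.9, -0.1, 126.3]
force: [0.3, -0.7, -0.8]
gripper_width: 50.2
gripper_force: 0.0
```

Emit:
arm_command(
  motion=[
    {"offset": [0.0118,0.0003,0],"spin": -0.161},
    {"offset": [0.0116,0.0022,0],"spin": -0.161},
    {"offset": [0.0111,0.004,0],"spin": -0.161},
    {"offset": [0.0103,0.0058,0],"spin": -0.161},
    {"offset": [0,0,0],"spin": 0},
  ],
)

```text
time_s: 16.92
ee_pos: [566.7, 88.7, 233.2]
ee_rot: [-180.0, -0.1, 162.9]
force: [-1.1, -0.5, -0.2]
gripper_width: 50.1
gripper_force: 0.0
```

```bash
python3 - <<'E'
from h import *
p,P=cloud('scene');s=env.state();print(s['ee_pos'],s['ee_rot'])
for t in ['cam_knob','cam_pivot']:
    print(t,[(r['location'],atz('scene',r['location'],95).round(1),round(r['score'],2)) for r in env.pinpoint('scene',t)])
k=[566.5,88.5];print('expect',proj('scene',[*k,95]),proj('scene',[*k,110]))
Q=sel(P,k,25,80,112);print(len(Q),np.median(Q,0),circ(Q,11,k))
rows(566.5,88.5,98,163,35)
a=p[110:250,280:430];cv2.imwrite('pics/knob.png',cv2.resize(a,(640,597),interpolation=2))
E
```

```text
[567.08561425  88.29296249 233.35819094] [-1.79963135e+02 -5.06257914e-02  1.62814087e+02]
cam_knob []
cam_pivot [([371.3, 198.0], array([627.2,  66.3,  95. ]), 0.97)]
expect (np.float64(358.7063633727572), np.float64(187.5279006785978)) (np.float64(358.84312862974554), np.float64(184.27569125476208))
7 [563.97787065  97.90178264 109.46399211] (array([570.68329324,  89.72233262]), np.float64(1.9156406452642438))
4 rows d [  -0.9    0.5 -135.6] dyaw 0.2
[np.float64(0.0003), np.float64(0.0001), np.float64(0.0339)] -0.0008
[np.float64(0.0003), np.float64(0.0001), np.float64(0.0339)] -0.0008
[np.float64(0.0003), np.float64(0.0001), np.float64(0.0339)] -0.0008
[np.float64(0.0003), np.float64(0.0001), np.float64(0.0339)] -0.0008
```

View pics/knob.png

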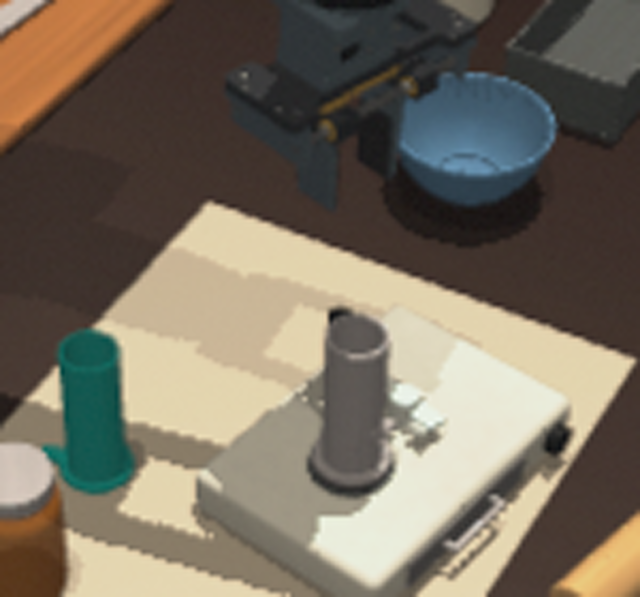

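Emit:
arm_command(
  motion=[
    {"offset": [0,0,0.04],"spin": 0},
    {"offset": [0,0,0.035],"spin": 0},
    {"offset": [0,0,0.02],"spin": 0},
    {"offset": [0,0,0],"spin": 0},
  ],
)

```text
time_s: 17.58
ee_pos: [566.4, 87.7, 137.3]
ee_rot: [-179.9, -0.2, 162.8]
force: [0.4, -0.1, -0.2]
gripper_width: 49.6
gripper_force: 0.0
```

Emit:
arm_command(
  motion=[
    {"offset": [0,0,0.01],"spin": 0},
    {"offset": [0,0,0.01],"spin": 0},
    {"offset": [0,0,0],"spin": 0},
  ],
)

```text
time_s: 17.95
ee_pos: [566.9, 88.2, 118.4]
ee_rot: [-180.0, -0.1, 162.9]
force: [-0.9, 0.5, -0.0]
gripper_width: 49.9
gripper_force: 0.0
```

Emit:
arm_command(
  motion=[
    {"offset": [0,0,0.01],"spin": 0},
    {"offset": [0,0,0.01],"spin": 0},
    {"offset": [0,0,0],"spin": 0},
  ],
)

```text
time_s: 18.32
ee_pos: [566.6, 88.2, 97.9]
ee_rot: [-180.0, -0.1, 162.9]
force: [-0.2, 0.1, -0.3]
gripper_width: 49.7
gripper_force: 0.0
```

Emit:
arm_command(
  motion=[
    {"offset": [0,0,0],"spin": 0},
    {"offset": [0,0,0],"spin": 0},
    {"offset": [0,0,0],"spin": 0},
  ],
  jaw=0.034,
)

```text
time_s: 18.7
ee_pos: [567.5, 88.3, 99.4]
ee_rot: [180.0, 0.0, 162.9]
force: [-0.2, 0.5, 0.2]
gripper_width: 33.9
gripper_force: 0.0
```

Emit:
arm_command(
  motion=[
    {"offset": [-0.00024,0.006,0],"spin": 0.08},
    {"offset": [-0.00024,0.006,0],"spin": 0.08},
    {"offset": [-0.00024,0.006,0],"spin": 0.08},
    {"offset": [-0.00024,0.006,0],"spin": 0.08},
    {"offset": [-0.00024,0.006,0],"spin": 0.08},
  ],
)

```text
time_s: 19.32
ee_pos: [581.5, 114.5, 99.2]
ee_rot: [-180.0, -0.0, 139.9]
force: [0.2, -1.1, -0.8]
gripper_width: 33.9
gripper_force: 0.4
```

Emit:
arm_command(
  motion=[
    {"offset": [-0.00024,0.006,0],"spin": 0.08},
    {"offset": [-0.00024,0.006,0],"spin": 0.08},
    {"offset": [-0.00024,0.006,0],"spin": 0.08},
    {"offset": [-0.00024,0.006,0],"spin": 0.08},
    {"offset": [-0.00024,0.006,0],"spin": 0.08},
  ],
)

```text
time_s: 19.95
ee_pos: [604.6, 133.1, 99.1]
ee_rot: [-179.9, -0.0, 117.0]
force: [-0.2, -0.9, 0.1]
gripper_width: 33.7
gripper_force: 0.6
```

Emit:
arm_command(
  motion=[
    {"offset": [-0.00024,0.006,0],"spin": 0.08},
    {"offset": [-0.00024,0.006,0],"spin": 0.08},
    {"offset": [-0.00024,0.006,0],"spin": 0.08},
    {"offset": [-0.00024,0.006,0],"spin": 0.08},
  ],
)

```text
time_s: 20.45
ee_pos: [627.3, 140.4, 99.1]
ee_rot: [-179.9, 0.0, 98.6]
force: [-1.5, 0.2, -0.2]
gripper_width: 33.9
gripper_force: 0.7
```

Emit:
arm_command(
  motion=[
    {"offset": [-0.0001,0.0038,0],"spin": 0.05},
    {"offset": [-0.0001,0.0038,0],"spin": 0.05},
    {"offset": [-0.0001,0.0038,0],"spin": 0.05},
    {"offset": [-0.0001,0.0038,0],"spin": 0.05},
  ],
)

```text
time_s: 20.95
ee_pos: [640.4, 140.7, 98.8]
ee_rot: [-179.7, 0.1, 87.2]
force: [-5.4, -0.9, 3.7]
gripper_width: 33.8
gripper_force: 2.7
```

Emit:
arm_command(
  motion=[
    {"offset": [-0.0001,0.0038,0],"spin": 0.05},
    {"offset": [-0.0001,0.0038,0],"spin": 0.05},
    {"offset": [0,0,0],"spin": 0},
  ],
)

```text
time_s: 21.32
ee_pos: [649.5, 140.3, 99.8]
ee_rot: [-179.9, 0.0, 81.6]
force: [-4.1, -1.1, 4.2]
gripper_width: 34.2
gripper_force: 2.2
```

Emit:
arm_command(
  motion=[
    {"offset": [0,0.002,0],"spin": 0.02},
    {"offset": [0,0,0],"spin": 0},
  ],
)

```text
time_s: 21.58
ee_pos: [651.7, 140.2, 99.8]
ee_rot: [-179.9, 0.0, 80.4]
force: [-3.9, -1.1, 5.1]
gripper_width: 34.0
gripper_force: 2.8
```

Emit:
arm_command(
  motion=[
    {"offset": [0,0.002,0],"spin": 0.02},
    {"offset": [0,0,0],"spin": 0},
  ],
)

```text
time_s: 21.82
ee_pos: [653.8, 140.0, 99.8]
ee_rot: [-179.9, -0.0, 79.3]
force: [-3.3, -1.6, 5.2]
gripper_width: 33.6
gripper_force: 2.7
```

Emit:
arm_command(
  motion=[
    {"offset": [0,0.002,0],"spin": 0},
    {"offset": [0,0,0],"spin": 0},
  ],
)

```text
time_s: 22.08
ee_pos: [655.8, 139.8, 99.8]
ee_rot: [-179.9, -0.0, 79.3]
force: [-3.7, 0.5, 5.0]
gripper_width: 34.0
gripper_force: 2.7
```

Emit:
arm_command(
  motion=[
    {"offset": [0,0.002,0],"spin": 0},
    {"offset": [0,0,0],"spin": 0},
  ],
)

```text
time_s: 22.32
ee_pos: [657.9, 139.6, 99.8]
ee_rot: [-180.0, -0.0, 79.3]
force: [-3.6, 0.8, 5.2]
gripper_width: 34.0
gripper_force: 2.6
```

Emit:
arm_command(
  motion=[
    {"offset": [0,0.002,0],"spin": 0},
    {"offset": [0,0,0],"spin": 0},
  ],
)

```text
time_s: 22.58
ee_pos: [659.9, 139.3, 99.8]
ee_rot: [-180.0, -0.0, 79.3]
force: [-3.3, 0.4, 4.6]
gripper_width: 34.1
gripper_force: 2.6
```

Emit:
arm_command(
  motion=[
    {"offset": [0,0.002,0],"spin": 0},
    {"offset": [0,0,0],"spin": 0},
  ],
)

```text
time_s: 22.82
ee_pos: [661.9, 138.9, 99.8]
ee_rot: [-180.0, -0.1, 79.3]
force: [-2.8, 1.6, 4.1]
gripper_width: 34.0
gripper_force: 2.5
```

Emit:
arm_command(
  motion=[
    {"offset": [0,0.002,0],"spin": 0},
    {"offset": [0,0,0],"spin": 0},
  ],
)

```text
time_s: 23.08
ee_pos: [663.8, 138.5, 99.8]
ee_rot: [-180.0, -0.1, 79.3]
force: [-4.1, 0.8, 5.3]
gripper_width: 34.0
gripper_force: 2.7
```

```bash
python3 - <<'E'
from h import *
p,P=cloud('scene');s=env.state();print(s['ee_pos'],s['force'],s['torque'])
for t,z in [('cam_knob',95),('cam_pivot',95),('tube_tab',56),('tube_mid',122),('tube_window',96)]:
    print(t,[(np.round(r['location'],1),atz('scene',r['location'],z).round(1),round(r['score'],2)) for r in env.pinpoint('scene',t)])
Q=sel(P,[650,141],45,60,84);print(len(Q),Q[:,:].mean(0))
E
```

```text
[663.78057553 138.61154066  99.81983051] [-3.56629517 -0.13232073  4.96186686] [0.06681597 0.78222859 0.00262271]
cam_knob [(array([387.4, 187.5]), array([649.1, 139.5,  95. ]), 0.72)]
cam_pivot [(array([373.3, 197.5]), array([631.7,  71.9,  95. ]), 0.87)]
tube_tab [(array([367.5, 206.9]), array([619.4,  58. ,  56. ]), 0.97), (array([226.6, 280.7]), array([ 416. , -424.6,   56. ]), 0.59), (array([284.6, 213.6]), array([ 400.1, -114. ,   56. ]), 0.58)]
tube_mid [(array([360.1, 203. ]), array([620. ,   2.5, 122. ]), 0.78), (array([239.1, 314.6]), array([ 555.9, -521. ,  122. ]), 0.78), (array([211.6, 276.9]), array([ 412.5, -468. ,  122. ]), 0.77), (array([302.4, 207. ]), array([ 472.8, -109.4,  122. ]), 0.65)]
tube_window [(array([366.9, 212.7]), array([648.2,  -1.3,  96. ]), 0.83), (array([233.3, 320.4]), array([ 540.6, -532. ,   96. ]), 0.81), (array([219.6, 286.6]), array([ 437.3, -469.3,   96. ]), 0.8), (array([305.2, 208.3]), array([468.3, -89. ,  96. ]), 0.72)]
50 [642.24143498 121.77797899  76.87434761]
```

Emit:
arm_command(
  motion=[
    {"offset": [0,-0.006,0],"spin": 0},
    {"offset": [0,0,0],"spin": 0},
  ],
)

```text
time_s: 23.62
ee_pos: [658.6, 139.1, 99.8]
ee_rot: [179.9, -0.0, 79.3]
force: [-0.7, -0.5, 5.8]
gripper_width: 33.9
gripper_force: 2.7
```

Emit:
arm_command(
  motion=[
    {"offset": [0,0,-0.02],"spin": 0},
    {"offset": [0,0,-0.04],"spin": 0},
    {"offset": [0,0,-0.04],"spin": 0},
    {"offset": [0,0,-0.02],"spin": 0},
    {"offset": [0,0,0],"spin": 0},
  ],
)

```text
time_s: 24.25
ee_pos: [659.1, 139.4, 220.3]
ee_rot: [179.8, -0.1, 79.3]
force: [0.4, 0.5, -0.2]
gripper_width: 34.2
gripper_force: 0.0
```

```bash
python3 - <<'E'
from h import *
for c in ['scene','top']:
    p,P=cloud(c)
    for t,z in [('cam_knob',95),('cam_pivot',95),('tube_tab',56),('tube_window',98)]:
        print(c,t,[(np.round(r['location'],1),atz(c,r['location'],z).round(1),round(r['score'],2)) for r in env.pinpoint(c,t) if abs(atz(c,r['location'],z)[1]-70)<100])
    Q=sel(P,[652,140],25,82,113);print('knob',len(Q),np.median(Q,0) if len(Q) else '',circ(Q,11,[652,140]) if len(Q)>5 else '')
    Q=sel(P,[638,67],100,62,82);Q=Q[np.hypot(Q[:,0]-628,Q[:,1]-1)>40]
    if len(Q)>9:
        q=Q[:,:2]-Q[:,:2].mean(0);v=np.linalg.svd(q)[2][0];print('lever',len(Q),Q.mean(0),'az',np.degrees(np.arctan2(*v[::-1]))%180,Q[:,1].min(),Q[:,1].max())
    # dark blob near knob
    u,v=map(int,proj(c,[652,140,95]));a=p[v-14:v+15,u-14:u+15].max(2);ys,xs=np.nonzero(a<60);print('dark',len(xs),u-14+xs.mean() if len(xs) else 0,v-14+ys.mean() if len(xs) else 0, 'expect(650,141)',proj(c,[649.8,140.8,95]))
E
```

```text
scene cam_knob [(array([385. , 187.9]), array([643.1, 133.5,  95. ]), 0.45)]
scene cam_pivot [(array([371.3, 200.6]), array([633.1,  55.6,  95. ]), 0.78), (array([370.9, 205.3]), array([642.6,  35.7,  95. ]), 0.74)]
scene tube_tab [(array([368.3, 206.6]), array([621. ,  60.7,  56. ]), 0.83)]
scene tube_window [(array([366.5, 213.6]), array([650. ,  -7.2,  98. ]), 0.96)]
knob 48 [637.6554842  137.67153843 102.00650848] (array([643.33024481, 129.92784631]), np.float64(4.7789792457046545))
lever 124 [640.94943652  82.45541221  75.35915097] az 94.36615320470229 36.407951429762306 148.33309134195372
dark 48 383.9791666666667 185.70833333333334 expect(650,141) (np.float64(387.77517296281826), np.float64(187.34634259206894))
top cam_knob []
top cam_pivot [(array([284.6, 156.2]), array([642.6,  68.6,  95. ]), 0.76)]
top tube_tab [(array([290.6, 162.8]), array([631.2,  52. ,  56. ]), 0.66)]
top tube_window [(array([303.6, 155.4]), array([645.3,   9.1,  98. ]), 0.7)]
knob 0  
lever 126 [637.26443215  65.9337371   72.99962087] az 92.5601063333694 34.40165647049403 103.89071539983924
dark 21 252.14285714285714 144.61904761904762 expect(650,141) (np.float64(261.6043708170705), np.float64(153.64313605711922))
```

```bash
python3 - <<'E'
from h import *
p,P=cloud('scene')
print(proj('scene',[640,138,110]),proj('scene',[650,141,110]))
for v in range(176,202,2):
    print(v,[f"{P[v,u][0]:.0f},{P[v,u][1]:.0f},{P[v,u][2]:.0f}" + ('*' if p[v,u].max()<70 else '') for u in range(376,394,2)])
E
```

```text
(np.float64(385.11800983694104), np.float64(183.53687004741454)) (np.float64(388.1784435739334), np.float64(184.07730078435964))
176 ['545,261,6', '552,263,8', '557,271,4', '561,280,-1', '570,278,4*', '577,281,5*', '583,287,4*', '590,289,5*', '597,291,8*']
178 ['552,249,8', '555,259,2', '562,262,3', '569,265,4', '572,275,-2', '579,278,-2', '587,279,2*', '593,283,2*', '600,285,3*']
180 ['556,240,7', '562,245,6', '565,257,-2', '573,257,2', '629,151,110', '636,151,114', '595,262,8', '600,268,7', '606,274,4']
182 ['560,234,4', '567,237,4', '570,247,-1', '626,142,108*', '634,141,112*', '639,146,110*', '597,259,2', '603,263,2', '610,266,3']
184 ['591,171,58', '596,175,57', '578,231,5', '629,137,103*', '637,136,108*', '643,139,108*', '602,250,2', '608,254,2', '617,252,7']
186 ['593,166,54', '600,170,54', '602,180,47', '630,137,94*', '637,137,98*', '644,139,99*', '608,238,3', '614,243,3', '621,244,5']
188 ['600,155,56', '604,162,52', '609,166,52', '633,132,91*', '641,131,95*', '644,140,90*', '610,234,-2', '618,235,1', '625,236,4']
190 ['601,153,49', '609,152,54', '616,153,56', '632,135,78*', '641,132,85*', '643,143,78*', '639,170,53', '644,175,53', '628,232,-2']
192 ['608,139,54', '613,145,52', '631,123,78', '637,126,79', '643,128,81', '639,154,57', '644,159,56', '649,166,52', '656,166,56']
194 ['612,132,52', '620,131,56', '634,117,76', '644,112,84', '636,146,53', '640,153,49', '649,150,56', '653,159,50', '660,159,54']
196 ['617,122,53', '635,101,80', '639,107,76', '643,114,73', '641,137,53', '647,140,53', '653,142,55', '657,152,49', '664,152,53']
198 ['636,85,84', '639,93,78', '646,95,81', '639,125,52', '646,126,55', '651,132,53', '657,135,53', '662,141,51', '667,147,48']
200 ['636,85,75', '643,86,78', '638,113,52', '645,113,56', '652,115,57', '654,127,48', '662,126,53', '666,133,50', '673,133,54']
```

```bash
python3 -c "
from h import *
rows(594,142,220,88,40)"
```

```text
2 rows d [-64.2   2.8   1.2] dyaw 8.7
[np.float64(-0.0046), np.float64(-0.0318), np.float64(-0.0006)] -0.076
[np.float64(-0.0021), np.float64(-0.0321), np.float64(-0.0006)] -0.076
```

Emit:
arm_command(
  motion=[
    {"offset": [-0.0046,-0.032,0],"spin": -0.076},
    {"offset": [-0.002,-0.032,0],"spin": -0.076},
    {"offset": [0,0,0.02],"spin": 0},
    {"offset": [0,0,0.03],"spin": 0},
    {"offset": [0,0,0.03],"spin": 0},
  ],
  jaw=0,
)

```text
time_s: 25.42
ee_pos: [594.0, 142.2, 138.6]
ee_rot: [179.9, -0.0, 88.0]
force: [0.7, -0.1, -0.3]
gripper_width: 0.5
gripper_force: 0.0
```

Emit:
arm_command(
  motion=[
    {"offset": [0,0,0.02],"spin": 0},
    {"offset": [0,0,0.01],"spin": 0},
    {"offset": [0,0,0.01],"spin": 0},
    {"offset": [0,0,0],"spin": 0},
  ],
)

```text
time_s: 25.92
ee_pos: [593.8, 142.1, 98.8]
ee_rot: [-180.0, 0.0, 88.0]
force: [-1.4, -0.4, 0.8]
gripper_width: 0.6
gripper_force: 0.0
```

Emit:
arm_command(
  motion=[
    {"offset": [0,0.005,0],"spin": 0},
    {"offset": [0,0,0],"spin": 0},
  ],
)

```text
time_s: 26.18
ee_pos: [599.9, 142.1, 99.8]
ee_rot: [179.9, -0.0, 88.0]
force: [-0.7, -0.9, 0.4]
gripper_width: 0.2
gripper_force: 0.0
```

Emit:
arm_command(
  motion=[
    {"offset": [0,0.004,0],"spin": 0},
    {"offset": [0,0,0],"spin": 0},
  ],
)

```text
time_s: 26.42
ee_pos: [603.4, 141.9, 99.2]
ee_rot: [180.0, -0.0, 88.0]
force: [-0.8, 0.0, -0.4]
gripper_width: 0.3
gripper_force: 0.0
```

Emit:
arm_command(
  motion=[
    {"offset": [0,0.004,0],"spin": 0},
    {"offset": [0,0,0],"spin": 0},
  ],
)

```text
time_s: 26.68
ee_pos: [607.3, 141.7, 99.0]
ee_rot: [180.0, -0.0, 88.0]
force: [-0.3, -0.3, -1.2]
gripper_width: 0.3
gripper_force: 0.0
```

Emit:
arm_command(
  motion=[
    {"offset": [0,0.004,0],"spin": 0},
    {"offset": [0,0,0],"spin": 0},
  ],
)

```text
time_s: 26.92
ee_pos: [611.3, 141.6, 99.0]
ee_rot: [180.0, -0.0, 88.0]
force: [0.6, -0.4, -1.0]
gripper_width: 0.5
gripper_force: 0.0
```

Emit:
arm_command(
  motion=[
    {"offset": [0,0.004,0],"spin": 0},
    {"offset": [0,0,0],"spin": 0},
  ],
)

```text
time_s: 27.18
ee_pos: [615.3, 141.4, 99.0]
ee_rot: [180.0, -0.0, 88.0]
force: [-1.0, -0.3, 0.2]
gripper_width: 0.5
gripper_force: 0.0
```

Emit:
arm_command(
  motion=[
    {"offset": [0,0.003,0],"spin": 0},
    {"offset": [0,0,0],"spin": 0},
  ],
)

```text
time_s: 27.42
ee_pos: [617.1, 141.4, 98.8]
ee_rot: [-179.9, -0.0, 88.0]
force: [-2.8, 0.5, 0.9]
gripper_width: 0.6
gripper_force: 1.3
```

```bash
python3 - <<'E'
from h import *
p,P=cloud('scene');s=env.state();print(s['ee_pos'],s['force'])
for v in range(180,194,2):
    print(v,[f"{P[v,u][0]:.0f},{P[v,u][1]:.0f},{P[v,u][2]:.0f}" + ('*' if p[v,u].max()<70 else '') for u in range(374,396,2)])
E
```

```text
[617.10652774 141.3742964   98.80267501] [-2.64101439  0.93262466  0.22664189]
180 ['549,238,6', '610,129,119*', '618,127,125*', '625,127,127*', '630,133,125*', '631,145,116', '635,154,111', '593,267,4', '599,271,3', '605,275,4', '611,280,2*']
182 ['576,184,50', '562,230,8', '618,128,114*', '626,127,119', '624,146,103*', '636,138,115*', '641,141,115*', '644,152,108', '603,263,2', '611,263,6', '617,268,4']
184 ['583,171,54', '589,174,55', '595,177,55', '577,233,3', '631,133,108*', '638,133,110*', '645,135,113*', '602,249,2', '609,251,4', '616,254,5', '623,255,8']
186 ['585,167,49', '593,168,52', '601,167,56', '607,171,56', '631,135,96*', '639,132,103*', '645,137,102*', '607,239,3', '615,239,6', '623,240,9', '627,249,4']
188 ['592,155,53', '600,154,56', '602,165,49', '610,165,53', '633,132,90*', '639,135,92*', '645,138,92*', '614,226,6', '620,231,5', '627,232,8', '629,246,-2']
190 ['598,143,55', '601,152,50', '610,150,55', '614,158,51', '632,136,78*', '640,133,84*', '646,137,84*', '638,172,51', '644,175,52', '628,231,-1', '635,232,2']
192 ['603,134,55', '607,141,51', '614,142,54', '632,121,80', '638,123,82', '642,131,77', '646,138,74', '644,160,55', '650,163,55', '654,171,50', '642,217,7']
```

```bash
python3 - <<'E'
from h import *
for q in [(604,125,85),(617,125,85),(630,125,85),(604,125,110),(630,125,110),(630,157,85),(641,138,110)]: print(q,np.round(proj('scene',q),1))
p,P=cloud('scene')
for v in range(166,192,2):
    print(v,[f"{P[v,u][0]:.0f},{P[v,u][1]:.0f},{P[v,u][2]:.0f}" + ('*' if p[v,u].max()<70 else '') for u in range(366,386,2)])
E
```

```text
(604, 125, 85) [373.5 187.4]
(617, 125, 85) [376.8 188.7]
(630, 125, 85) [380.2 190.1]
(604, 125, 110) [373.9 182. ]
(630, 125, 110) [380.7 184.7]
(630, 157, 85) [384.6 184.7]
(641, 138, 110) [385.4 183.6]
166 ['484,293,4*', '491,298,4*', '500,296,10*', '504,306,4*', '609,106,197*', '614,113,194*', '624,105,204*', '630,107,206*', '640,101,214*', '643,110,209']
168 ['487,290,-2*', '494,293,-1*', '500,297,-1*', '509,297,3*', '515,301,3*', '604,135,165*', '625,105,196*', '631,108,197*', '642,99,209*', '644,108,203']
170 ['496,272,6', '501,280,1*', '506,286,-0*', '516,283,6*', '520,292,1*', '609,123,167*', '614,130,164*', '623,126,171*', '630,126,175*', '630,140,164*']
172 ['501,264,3', '506,271,0', '514,271,4', '520,276,3*', '526,282,1*', '607,130,152*', '615,127,158*', '622,128,161*', '630,126,166*', '629,144,152*']
174 ['505,257,0', '513,258,4', '516,268,-2', '525,267,3', '532,270,3', '611,122,151*', '617,125,152*', '623,128,153*', '629,130,154*', '630,145,143*']
176 ['512,244,3', '515,254,-2', '523,255,1', '532,255,4', '538,258,5', '609,127,138*', '615,130,139*', '623,129,143*', '630
[... 362 characters left out ...]
219,7', '574,172,59', '579,178,56', '559,235,2', '618,128,114*', '626,127,119', '630,134,115*', '634,142,111*']
184 ['624,28,187', '630,31,187', '569,167,51', '578,165,57', '582,173,52', '589,175,54', '594,180,53', '577,234,2', '630,135,105*', '637,136,108*']
186 ['624,29,177', '631,29,180', '641,23,190', '580,161,51', '589,159,57', '593,167,53', '600,170,54', '604,178,50', '631,135,97*', '639,132,103*']
188 ['625,28,170', '634,24,178', '647,12,194', '584,155,49', '590,159,48', '597,160,51', '605,160,54', '611,162,56', '631,136,86*', '640,132,95*']
190 ['626,27,162', '635,23,170', '649,9,188', '590,144,50', '595,149,48', '600,156,46', '607,155,50', '615,155,54', '635,129,84*', '639,136,81*']
```

Emit:
arm_command(
  motion=[
    {"offset": [0,-0.008,0],"spin": 0},
    {"offset": [0,0,0],"spin": 0},
    {"offset": [0,0,0.007],"spin": 0},
    {"offset": [0,0,0],"spin": 0},
  ],
)

```text
time_s: 28.02
ee_pos: [609.7, 141.5, 91.3]
ee_rot: [-179.9, 0.0, 88.0]
force: [0.1, -0.1, -0.4]
gripper_width: 0.5
gripper_force: 0.0
```

Emit:
arm_command(
  motion=[
    {"offset": [0,0,0.007],"spin": 0},
    {"offset": [0,0,0.006],"spin": 0},
    {"offset": [0,0,0],"spin": 0},
  ],
)

```text
time_s: 28.4
ee_pos: [609.4, 141.5, 78.2]
ee_rot: [-179.9, 0.0, 88.0]
force: [-0.2, -0.5, 0.4]
gripper_width: 0.1
gripper_force: 0.0
```

```bash
python3 - <<'E'
from h import *
p,P=cloud('scene');s=env.state();print(s['ee_pos'],s['force'])
for v in range(178,194,2):
    print(v,[f"{P[v,u][0]:.0f},{P[v,u][1]:.0f},{P[v,u][2]:.0f}" + ('*' if p[v,u].max()<70 else '') for u in range(370,390,2)])
E
```

```text
[609.78085132 141.54669021  78.64054846] [ 0.58186723 -0.26811167 -0.31342999]
178 ['530,243,2', '539,240,9', '603,127,126*', '610,127,129*', '617,127,133*', '622,132,131*', '622,149,118*', '576,268,5', '580,276,1', '585,282,-1*']
180 ['536,231,5', '545,230,10', '601,130,114*', '610,129,119*', '620,122,129*', '622,133,122*', '621,153,106*', '629,151,111', '636,152,113', '596,260,10']
182 ['541,224,3', '570,181,50', '604,127,109*', '611,126,112*', '618,128,114*', '619,141,104*', '629,136,113*', '634,142,111*', '639,147,110*', '598,257,4']
184 ['571,163,55', '575,172,50', '602,132,94*', '612,126,104*', '618,129,104*', '576,235,1', '629,138,103*', '637,135,109*', '643,139,109*', '602,250,2']
186 ['641,22,191', '580,162,50', '586,165,51', '612,127,93*', '622,121,104', '606,173,54', '631,135,96*', '638,135,100*', '642,143,96*', '605,244,-2']
188 ['644,19,186', '588,146,57', '590,159,48', '598,158,53', '603,164,50', '609,168,50', '632,134,89*', '636,140,86*', '644,140,90*', '613,228,4']
190 ['650,8,190', '593,138,57', '599,141,57', '604,148,54', '609,153,53', '614,158,51', '632,134,79*', '640,133,84*', '644,141,79*', '639,169,55']
192 ['653,1,188', '595,134,52', '601,138,51', '606,143,50', '613,144,52', '630,125,76', '636,129,76', '641,134,74', '637,158,53', '643,162,53']
```

Emit:
arm_command(
  motion=[
    {"offset": [0,0,0.006],"spin": 0},
    {"offset": [0,0.004,0],"spin": 0},
    {"offset": [0,0.003,0],"spin": 0},
    {"offset": [0,0,0],"spin": 0},
  ],
)

```text
time_s: 28.95
ee_pos: [614.4, 141.9, 72.3]
ee_rot: [-179.6, -0.0, 88.0]
force: [-5.9, 2.1, 0.1]
gripper_width: 0.7
gripper_force: 2.9
```

Emit:
arm_command(
  motion=[
    {"offset": [0,0.003,0],"spin": 0.04},
    {"offset": [0,0,0],"spin": 0},
  ],
)

```text
time_s: 29.2
ee_pos: [616.7, 142.6, 72.2]
ee_rot: [-179.6, -0.1, 85.7]
force: [-7.2, 5.0, 0.5]
gripper_width: 0.3
gripper_force: 3.8
```

Emit:
arm_command(
  motion=[
    {"offset": [0,0.003,0],"spin": 0.04},
    {"offset": [0,0,0],"spin": 0},
  ],
)

```text
time_s: 29.45
ee_pos: [619.5, 143.3, 72.3]
ee_rot: [-179.5, -0.1, 83.4]
force: [-8.2, 6.7, 1.3]
gripper_width: 0.6
gripper_force: 4.3
```

Emit:
arm_command(
  motion=[
    {"offset": [0,0.002,0],"spin": 0.02},
    {"offset": [0,0,0],"spin": 0},
  ],
)

```text
time_s: 29.7
ee_pos: [620.8, 143.6, 72.3]
ee_rot: [-179.4, -0.2, 82.2]
force: [-9.5, 7.3, 1.5]
gripper_width: 0.5
gripper_force: 5.2
```

Emit:
arm_command(
  motion=[
    {"offset": [0,0.002,0],"spin": 0.02},
    {"offset": [0,0,0],"spin": 0},
  ],
)

```text
time_s: 29.95
ee_pos: [626.9, 141.1, 73.0]
ee_rot: [180.0, -0.0, 81.2]
force: [-2.7, 2.0, -0.5]
gripper_width: 0.5
gripper_force: 1.4
```

Emit:
arm_command(
  motion=[
    {"offset": [0,0.002,0],"spin": 0},
    {"offset": [0,0,0],"spin": 0},
  ],
)

```text
time_s: 30.2
ee_pos: [627.0, 141.1, 72.9]
ee_rot: [-179.7, -0.0, 81.1]
force: [-5.8, 3.1, 2.6]
gripper_width: 0.3
gripper_force: 3.5
```

```bash
python3 - <<'E'
from h import *
p,P=cloud('scene');s=env.state();print(s['ee_pos'],s['force'])
for v in range(180,196,2):
    print(v,[f"{P[v,u][0]:.0f},{P[v,u][1]:.0f},{P[v,u][2]:.0f}" + ('*' if p[v,u].max()<70 else '') for u in range(374,394,2)])
E
```

```text
[626.96228751 141.08696326  72.90718725] [-6.12788929  3.6870214   1.26375812]
180 ['546,245,-2', '555,243,4', '616,131,120*', '623,131,123*', '636,120,138*', '639,128,134*', '639,144,121*', '640,160,109', '598,274,1', '606,274,4']
182 ['577,183,52', '562,230,8', '619,126,116*', '627,124,122*', '634,124,125*', '637,134,119*', '639,146,110*', '646,147,113*', '652,151,112', '610,265,4']
184 ['584,170,56', '589,174,55', '621,122,111*', '624,132,105*', '635,125,116*', '639,132,112*', '646,133,114*', '653,133,118*', '657,140,114*', '615,257,2']
186 ['587,163,53', '596,162,58', '620,127,97*', '627,126,102*', '636,122,109*', '636,140,95*', '646,134,105*', '654,133,109*', '661,132,114*', '619,249,0']
188 ['593,152,55', '598,157,54', '620,128,87', '628,127,92*', '636,124,99', '624,168,57', '647,132,97*', '654,133,101*', '659,138,99*', '627,232,8']
190 ['597,145,53', '602,151,50', '607,156,49', '615,156,53', '619,163,50', '624,170,47', '648,132,89*', '654,134,90*', '660,137,91*', '629,230,0']
192 ['602,135,54', '606,143,50', '615,141,56', '621,144,56', '625,151,52', '643,129,80', '647,136,76', '655,134,82*', '661,138,81*', '656,166,56']
194 ['607,126,55', '611,135,49', '619,133,55', '626,134,57', '642,116,80', '648,120,80', '651,128,74', '656,134,72', '650,164,45', '660,159,54']
```

Emit:
arm_command(
  motion=[
    {"offset": [0,0.003,0],"spin": 0},
    {"offset": [0,0,0],"spin": 0},
    {"offset": [0,0,0],"spin": 0},
  ],
)

```text
time_s: 30.62
ee_pos: [627.1, 141.1, 72.9]
ee_rot: [-179.4, -0.0, 81.1]
force: [-11.8, 5.3, 6.4]
gripper_width: 0.5
gripper_force: 6.8
```

Emit:
arm_command(
  motion=[
    {"offset": [0,0.002,0],"spin": 0},
    {"offset": [0,0,0],"spin": 0},
  ],
)

```text
time_s: 30.88
ee_pos: [627.1, 141.1, 72.8]
ee_rot: [-179.1, -0.0, 81.1]
force: [-16.9, 6.4, 8.0]
gripper_width: 0.4
gripper_force: 9.1
```

At its stop. I'll back off (sideways first), rise clear, and check.

Emit:
arm_command(
  motion=[
    {"offset": [0,-0.01,0],"spin": 0},
    {"offset": [0,-0.01,0],"spin": 0},
    {"offset": [0,-0.01,0],"spin": 0},
    {"offset": [0,0,0],"spin": 0},
  ],
)

```text
time_s: 31.38
ee_pos: [603.7, 143.9, 73.2]
ee_rot: [180.0, 0.0, 81.1]
force: [0.4, 0.7, 0.3]
gripper_width: 0.5
gripper_force: 0.0
```

Emit:
arm_command(
  motion=[
    {"offset": [0,0,-0.03],"spin": 0},
    {"offset": [0,0,-0.05],"spin": 0},
    {"offset": [0,0,-0.05],"spin": 0},
    {"offset": [0,0,-0.03],"spin": 0},
    {"offset": [0,0,0],"spin": 0},
  ],
)

```text
time_s: 32.0
ee_pos: [606.0, 144.2, 236.0]
ee_rot: [179.6, -0.1, 81.1]
force: [0.5, -0.1, -0.7]
gripper_width: 0.2
gripper_force: 0.0
```

```bash
python3 - <<'E'
from h import *
p,P=cloud('scene');s=env.state();print(s['ee_pos'],s['force'])
for v in range(182,196,2):
    print(v,[f"{P[v,u][0]:.0f},{P[v,u][1]:.0f},{P[v,u][2]:.0f}" + ('*' if p[v,u].max()<70 else '') for u in range(374,394,2)])
Q=sel(P,[638,67],100,66,82);Q=Q[np.hypot(Q[:,0]-628,Q[:,1]-1)>40]
q=Q[:,:2]-Q[:,:2].mean(0);v=np.linalg.svd(q)[2][0];print('lever',len(Q),'az',np.degrees(np.arctan2(*v[::-1]))%180)
Q=sel(P,[629,2],40,75,170);print(circ(Q,23.5,[629,2]))
for t,z in [('tube_tab',56),('tube_window',96),('cam_knob',95)]:
    print(t,[(np.round(r['location'],1),atz('scene',r['location'],z).round(1),round(r['score'],2)) for r in env.pinpoint('scene',t) if r['location'][0]>340])
E
```

```text
[604.75424696 143.94947335 233.6385255 ] [-0.78558964  0.18128382  0.45609215]
182 ['577,182,53', '558,239,-1', '569,233,9', '572,242,3', '581,242,8', '587,245,8', '592,252,5', '645,148,112', '650,154,109', '611,264,5']
184 ['581,175,51', '589,175,54', '596,175,57', '578,233,3', '585,234,6', '592,236,7', '645,135,112*', '652,136,115*', '657,140,114*', '615,257,2']
186 ['586,165,51', '595,163,57', '599,171,53', '605,175,53', '612,177,54', '595,230,4', '644,138,101*', '655,131,111*', '660,134,112*', '619,248,2']
188 ['591,157,50', '600,154,57', '604,161,54', '610,166,52', '614,173,49', '624,168,58', '647,133,96*', '653,135,98*', '657,144,93*', '626,234,6']
190 ['597,145,54', '603,148,54', '611,149,57', '614,157,52', '619,164,49', '627,163,54', '646,137,84*', '654,136,89*', '660,139,89*', '632,223,8']
192 ['600,140,49', '606,144,48', '614,144,53', '619,149,51', '624,155,49', '645,123,85', '649,132,80', '657,129,87*', '660,140,79*', '655,169,53']
194 ['606,129,51', '613,131,53', '619,134,54', '626,135,57', '638,126,70', '647,121,79', '655,120,83', '655,136,70', '655,154,56', '658,164,49']
lever 118 az 82.8728102344709
(array([628.05920302,   5.13966496]), np.float64(2.168838751036171))
tube_tab [(array([369. , 207.9]), array([626. ,  56.5,  56. ]), 0.9)]
tube_window [(array([368.3, 214.2]), array([655.3,  -4.7,  96. ]), 0.78), (array([388.1, 187.8]), array([652.2, 138.4,  96. ]), 0.73)]
cam_knob [(array([371.5, 208.2]), array([650.6,  25.1,  95. ]), 0.62), (array([391.6, 188.6]), array([663.6, 142. ,  95. ]), 0.54)]
```

```bash
python3 -c "
from workcell import env
print(env.job_done())"
```

```text
the job is handed in; nothing more can be done
None
```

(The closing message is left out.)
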